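# Stand up the cast tool rest and rack the barista tools

## Task

Set the cast tool stand squarely on the dark base plate, with its one short foot (at the corner with the round lug on its outer side) on the plate's raised puck and its three long feet on the plate, and let go. Then, with the stand still empty, check by touch that it does not rock: press down with the fingertips on the top of the corner post above the short foot, then on the post at the opposite corner. Finally lay every cleaning tool that is on the counter (brush, scoop and scraper, as many as are there) into the stand, one to a cradle, each handle lying centrally across both bars and right down in its cradle, and press once more on the post above the short foot to check that the loaded stand is still firm, all without knocking over or shoving away the small cup and the tamper that stand among them.

Things in the scene. Friction and masses are not known exactly. Their poses are not given: they have to be found in the camera images.
- stand: Loose cast aluminium tool stand, 0.8 kg, 112 mm along x (without lug), 200 along y, 86 tall. Origin: centre of its footprint, level with the long feet's undersides. Round feet 20 mm across at x = +-48, y = +-86; the one at (+48, +86) is 12 mm shorter; that corner has a round lug 22 mm thick sticking out 18 mm to +x. On the flat it stands level on its three long feet, but tips 0.14 rad when pressed over the short one.
- stand_mid (a point): Where to grip the stand from above, fingers closing along its y: middle of the rib (along x, y = 0, 14 mm thick, 80 mm clear length, from 30 to 56 mm up) that joins its two bars; 46 mm above the long feet's undersides. Axes as stand.
- cradle_mid (a point): Where a handle's axis lies in the middle cradle, midway between the bars; 77 mm above the long feet's undersides, axes as stand. The bars (16 mm thick, x = +-48) each have three flat-floored cradles, 28 mm wide, at y = -58, 0, +58 mm; a handle lies along x across both bars. Round-topped teeth and flat end posts beside the cradles rise 9 mm above this point.
- short_foot (a point): Centre of the underside of the stand's short foot; (+48, +86) mm from the stand's centre, 12 mm higher than the other feet.
- post_a: Flat-topped corner post directly above the short foot, part of the stand; origin at the centre of its top face (16 by 28 mm), 86 mm above the undersides of the long feet.
- post_b: Flat-topped corner post at the corner opposite to the short foot (-48, -86 mm), part of the stand; origin at the centre of its top face (16 by 28 mm).
- plate_mid (a point): Centre of the upper face of the fixed dark steel base plate, 6 mm above the counter; plate 140 mm along x, 224 mm along y. The stand belongs centred here with its x and y along the plate's. The plate and the stand start on opposite sides of y = 0; the counter between them is clear around x = 0.54 m at the start.
- puck_top (a point): Centre of the top of the round steel puck (36 mm across, 12 mm high) fixed on the plate at (+48, +86) mm from its centre.
- brush_mid (a point): Group brush lying flat, 0.12 kg: round wooden handle 22 mm thick and 136 mm long, the point being the middle of its axis (11 mm above the counter when lying); x along the handle towards the head (a block 36 mm wide, 22 mm tall, from 68 to 112 mm). May be absent.
- scoop_mid (a point): Scoop lying flat, 0.12 kg: same 22 by 136 mm round wooden handle, point at the middle of its axis, 11 mm above the counter; x towards the steel scoop (44 mm wide, 22 mm tall, from 68 to 114 mm). May be absent.
- scraper_mid (a point): Scraper lying flat, 0.12 kg: same 22 by 136 mm round wooden handle, point at the middle of its axis, 11 mm above the counter; x towards the head (rubber blade 56 mm wide, 22 mm tall, at 98 to 108 mm, on a steel neck). May be absent.
- brush: The brush as a body (origin 11 mm below its handle's middle).
- scoop: The scoop as a body (origin 11 mm below its handle's middle).
- scraper: The scraper as a body (origin 11 mm below its handle's middle).
- cup: Small white cup standing on the counter, 60 mm across, 55 mm high, origin under its centre: leave it.
- tamper: Steel tamper standing, 58 mm across, 85 mm high: leave it.
Things that resemble listed ones, but are neither listed nor needed, are in the scene too. Several things look just like the stand: the one meant starts farthest to the robot's left. What is shaped like the brush but turquoise is not meant.

How it is judged:
On the way, in this order (a step that is already met when the one before it is completed fails the run):
1. the empty stand stands level and square on the plate, short foot on the puck, let go (horizontal distance between short_foot and puck_top below 0.012 m and horizontal distance between stand_mid and plate_mid below 0.015 m and angle between the x axis of stand_mid and the x axis of plate_mid, either way round below 0.12 rad and angle between stand_mid's own z axis and vertical below 0.025 rad and z of stand_mid in the frame of plate_mid between 0.043 and 0.05 m and contact force between each of brush, scoop, scraper, the fingers and stand below 0.05 N and linear speed of stand below 0.01 m/s), for 0.2 s.
2. the fingers press (over 2 N) on the post above the short foot and the empty stand stays level in place (horizontal distance between short_foot and puck_top below 0.012 m and horizontal distance between stand_mid and plate_mid below 0.015 m and angle between the x axis of stand_mid and the x axis of plate_mid, either way round below 0.12 rad and angle between stand_mid's own z axis and vertical below 0.025 rad and z of stand_mid in the frame of plate_mid between 0.043 and 0.05 m and contact force between each of brush, scoop, scraper and stand below 0.05 N and contact force between the fingers and post_a above 2 N), for 0.15 s.
3. the fingers press (over 2 N) on the opposite corner post and the empty stand stays level in place (horizontal distance between short_foot and puck_top below 0.012 m and horizontal distance between stand_mid and plate_mid below 0.015 m and angle between the x axis of stand_mid and the x axis of plate_mid, either way round below 0.12 rad and angle between stand_mid's own z axis and vertical below 0.025 rad and z of stand_mid in the frame of plate_mid between 0.043 and 0.05 m and contact force between each of brush, scoop, scraper and stand below 0.05 N and contact force between the fingers and post_b above 2 N), for 0.15 s.
4. with every tool in its cradle the fingers press again (over 2 N) on the post above the short foot and the stand stays level in place (horizontal distance between short_foot and puck_top below 0.012 m and horizontal distance between stand_mid and plate_mid below 0.015 m and angle between the x axis of stand_mid and the x axis of plate_mid, either way round below 0.12 rad and angle between stand_mid's own z axis and vertical below 0.025 rad and z of stand_mid in the frame of plate_mid between 0.043 and 0.05 m and (y of brush_mid in the frame of stand_mid between -0.065 and -0.051 m or y of brush_mid in the frame of stand_mid between -0.007 and 0.007 m or y of brush_mid in the frame of stand_mid between 0.051 and 0.065 m) and x of brush_mid in the frame of stand_mid between -0.015 and 0.015 m and z of brush_mid in the frame of stand_mid between 0.026 and 0.036 m and angle between the x axis of each of brush_mid, scoop_mid, scraper_mid and the x axis of stand_mid, either way round below 0.1 rad and linear speed of each of brush, scoop, scraper below 0.02 m/s and (y of scoop_mid in the frame of stand_mid between -0.065 and -0.051 m or y of scoop_mid in the frame of stand_mid between -0.007 and 0.007 m or y of scoop_mid in the frame of stand_mid between 0.051 and 0.065 m) and x of scoop_mid in the frame of stand_mid between -0.015 and 0.015 m and z of scoop_mid in the frame of stand_mid between 0.026 and 0.036 m and (y of scraper_mid in the frame of stand_mid between -0.065 and -0.051 m or y of scraper_mid in the frame of stand_mid between -0.007 and 0.007 m or y of scraper_mid in the frame of stand_mid between 0.051 and 0.065 m) and x of scraper_mid in the frame of stand_mid between -0.015 and 0.015 m and z of scraper_mid in the frame of stand_mid between 0.026 and 0.036 m and contact force between the fingers and post_a above 2 N), for 0.15 s.
At the end, for the whole second after the job is handed in: Stand on the plate: short foot within 12 mm of the puck centre, centre 15 mm, square 0.12 rad, level 0.025 rad. Each tool present at rest in a cradle: on its floor (5 mm), within 7 mm of its centre line and 15 mm of midway between the bars, parallel within 0.1 rad; head at either end (horizontal distance between short_foot and puck_top below 0.012 m and horizontal distance between stand_mid and plate_mid below 0.015 m and angle between the x axis of stand_mid and the x axis of plate_mid, either way round below 0.12 rad and angle between stand_mid's own z axis and vertical below 0.025 rad and z of stand_mid in the frame of plate_mid between 0.043 and 0.05 m and (y of brush_mid in the frame of stand_mid between -0.065 and -0.051 m or y of brush_mid in the frame of stand_mid between -0.007 and 0.007 m or y of brush_mid in the frame of stand_mid between 0.051 and 0.065 m) and x of brush_mid in the frame of stand_mid between -0.015 and 0.015 m and z of brush_mid in the frame of stand_mid between 0.026 and 0.036 m and angle between the x axis of each of brush_mid, scoop_mid, scraper_mid and the x axis of stand_mid, either way round below 0.1 rad and linear speed of each of brush, scoop, scraper below 0.02 m/s and (y of scoop_mid in the frame of stand_mid between -0.065 and -0.051 m or y of scoop_mid in the frame of stand_mid between -0.007 and 0.007 m or y of scoop_mid in the frame of stand_mid between 0.051 and 0.065 m) and x of scoop_mid in the frame of stand_mid between -0.015 and 0.015 m and z of scoop_mid in the frame of stand_mid between 0.026 and 0.036 m and (y of scraper_mid in the frame of stand_mid between -0.065 and -0.051 m or y of scraper_mid in the frame of stand_mid between -0.007 and 0.007 m or y of scraper_mid in the frame of stand_mid between 0.051 and 0.065 m) and x of scraper_mid in the frame of stand_mid between -0.015 and 0.015 m and z of scraper_mid in the frame of stand_mid between 0.026 and 0.036 m and linear speed of stand below 0.01 m/s); the robot touches nothing.
It fails at once if the cup or the tamper is knocked over or pushed more than 60 mm (angle between any of cup, tamper's own z axis and vertical above 0.6 rad or distance of any of cup, tamper from where it was at the start of the episode above 0.06 m).
Of brush, scoop, scraper only 2 to 3 are there at a start; the rules pass over those that are not, and their reading is None.
At some moment in a run one of brush, scoop, scraper may be knocked a few centimetres aside while the robot is not near it.
Once in a run the grip may slacken for a moment while it holds something.
It also fails if it takes over 210 s, if anything falls off the work surface, if the arm or the gripper's body presses on something with over 40 N, if the wrist force passes 120 N, or if a joint passes its speed limit or range.

## Robot

A 6-joint arm with a two-finger parallel gripper is mounted at the origin on the work surface. World frame = base frame: x ahead of the robot, y to its left, z up, the work surface at z = 0. Lengths are in m, angles in rad, forces in N, time in s.
With the tool pointing down it reaches from about 0.225 to 0.725 m from the base axis. Payload 3.1 kg.
Tool frame: the origin (TCP) lies midway between the tips of the shut fingers; the grasp point (between the pads) lies manip.hold_point_z behind it (manip.hold_point_z is the distance from the TCP to the grasp point, in m); z points along the fingers, y is the line along which they close (so a half turn about z gives the same grasp; the last joint's range is limited). The gripper opens to 85 mm and grips with 20 to 120 N. Pads are 22 mm wide; open, the fingers measure 114 mm over their backs; the gripper's body (76 mm by 85 mm) begins 54 mm behind the grasp point. The pads swing forward as they close: fully open they stand 13 mm farther back than shut.
Start: joints at [1.204, 0.048, 0.099, 1.622, 0, 1.443], TCP at [0.124, 0.51, 0.231] pointing down, gripper open.
Joint ranges: [-2.91, 2.91], [-0.99, 1.94], [-1.21, 1.42], [-2.12, 2.29], [-1.49, 1.47], [-3.14, 3.14]. Speed limits (rad/s): [2.79, 2.79, 3.14, 3.14, 3.14, 3.14].

## Interface

Orientations are given as [roll, pitch, yaw] about the fixed x, y, z axes, in that order (R = Rz(yaw) Ry(pitch) Rx(roll)).
In Python, from plant import manip, eyes, workorder gives the robot as it stands.
- The arm moves only by the tool send_rows, never from a script. Its arguments are lists of equal length, an entry for each row: "slide": the shift along the tool's x, y, z in cm, a list of three; "turn": the turn about the tool's z in rad; "grip": the opening, from -1 (shut) to 1 (fully open). A call has 1 to 10 rows; each row shifts and turns the commanded pose from where the row before left it, along the tool's axes as they then stand; what a row does not reach is not made up. A row lasts 1/8 s, in which the tool goes at most 62.5 mm and 10.7 degrees, less where a joint would pass 70% of its speed; a pose out of reach is approached as far as the arm can. A call with a gripper value outside its range is refused whole. The fingers move at their own pace and stop on an object; "force" is the grip in N (left out, the last holds). Time passes only in rows, so rows that do not move let the fingers close. It gives the time, the measured TCP pose, the force, the opening and the grip force at its end, in the units of the state.
- manip.read_state(): the state, without advancing time (a new reading comes with each control period).
- eyes.snapshot(name): name is "scene" or "top" or "wrist"; returns a dict with "img" (384x512x3 uint8, red, green, blue), "depth" (384x512 float32, m along the optical axis (not along the pixel's ray), 0 where there is no reading), "vfov" (degrees; the focal length in pixels is half the picture's height over the tangent of half this angle, whatever the lens; pixels are square), "cx", "cy" (the principal point, pixels), "pose" (4x4, takes a point from camera to world coordinates). Camera axes: x right, y down, z forward; pixel columns grow to the right and rows downward; lengths in m; the calibration is good to about 2 mm. The wrist camera is an equidistant fisheye: a pixel r from the principal point sees the ray r / f radians off the axis. A picture is of the moment at which its call begins.
- workorder.close_job(): hands the job in; it is judged then, once.
The state is a dict: "t": time; "joint_pos": joint angles; "joint_velocities": joint speeds; "effort": joint torques, N m; "eef_pos": TCP position; "tool_rot": TCP orientation; "contact_force": force on the tool from outside, world axes, zero at the start; "wrist_torque": the same for the moment, N m; "grip_width": opening from 0.0 (shut) to 1.0 (fully open); "grasp_force": force on a finger pad.
Only numpy, scipy, OpenCV 4.12 (cv2) and the standard library are available. Lean on these libraries where they do the work, as an engineer would, in place of code of your own. Each camera call takes 0.05 s, during which the arm holds its last target. There are 200 camera calls.

## Working session

There is one attempt and no reset: what is moved stays moved. The work goes in short steps, Python scripts to look and compute and a tool call to move; the robot and the scene stay as the last step left them, time stands still between calls to the robot, and variables do not carry over. Pictures are saved under pics/ and viewed, at most 14 in all, crops included, and the job is handed in when it is done.

Besides the shell and the picture viewer there is one more tool, called after "Request:" as a command line: name --pt "numbers of a row" for each row, then --argument value for the rest. send_rows: Moves the arm, as the interface text tells. Its arguments: {"type":"object","properties":{"slide":{"type":"array"},"turn":{"type":"array"},"grip":{"type":"array"},"force":{"type":"number"}},"required":["slide","turn","grip"]}

```bash
mkdir -p pics; ls
cat > h.py <<'E'
import numpy as np, cv2
from plant import manip, eyes, workorder
def f(s): return s["img"].shape[0]/2/np.tan(np.radians(s["vfov"])/2)
def save(s,n,scale=1.5): cv2.imwrite("pics/"+n+".png",cv2.resize(s["img"][...,::-1],None,fx=scale,fy=scale))
def cloud(s):
    h,w=s["depth"].shape; v,u=np.mgrid[:h,:w]; d=s["depth"]; F=f(s)
    P=np.stack([(u-s["cx"])/F*d,(v-s["cy"])/F*d,d],-1)
    P=P@s["pose"][:3,:3].T+s["pose"][:3,3]; P[d==0]=np.nan
    return P
def ray(s,u,v,z):
    F=f(s); d=s["pose"][:3,:3]@np.array([(u-s["cx"])/F,(v-s["cy"])/F,1]); o=s["pose"][:3,3]
    return o+d*(z-o[2])/d[2]
def st():
    s=manip.read_state(); print({k:np.round(s[k],4).tolist() for k in s if k not in("effort","joint_velocities")}); return s
E
python3 - <<'E'
from h import *
import pickle
st(); print(manip.hold_point_z)
for n in("top","scene"):
    s=eyes.snapshot(n); save(s,n+"0"); pickle.dump(s,open(n+"0.pkl","wb")); print(n,s["vfov"],s["cx"],s["cy"],np.round(s["pose"],3).tolist(),(s["depth"]>0).mean())
E
```

```text
pics
{'t': 0.0, 'joint_pos': [1.2042, 0.0487, 0.0976, 1.622, -0.0, 1.443], 'eef_pos': [0.124, 0.5095, 0.2301], 'tool_rot': [-3.1393, -0.0003, 2.9028], 'contact_force': [0.5924, 0.4689, -0.2772], 'wrist_torque': [0.0288, 0.011, 0.0585], 'grasp_force': 0.0, 'grip_width': 0.9986}
0.0187
top 46.88708200059972 259.26758242326525 189.1862300060811 [[0.039, -0.979, 0.201, 0.2], [-0.999, -0.038, 0.006, 0.001], [0.002, -0.201, -0.98, 1.396], [0.0, 0.0, 0.0, 1.0]] 0.9958852132161459
scene 51.38769293901812 258.350809123086 198.6008150933724 [[0.78, 0.493, -0.384, 0.98], [0.625, -0.606, 0.492, -0.643], [0.01, -0.624, -0.781, 1.114], [0.0, 0.0, 0.0, 1.0]] 0.9961700439453125
```

View pics/top0.png

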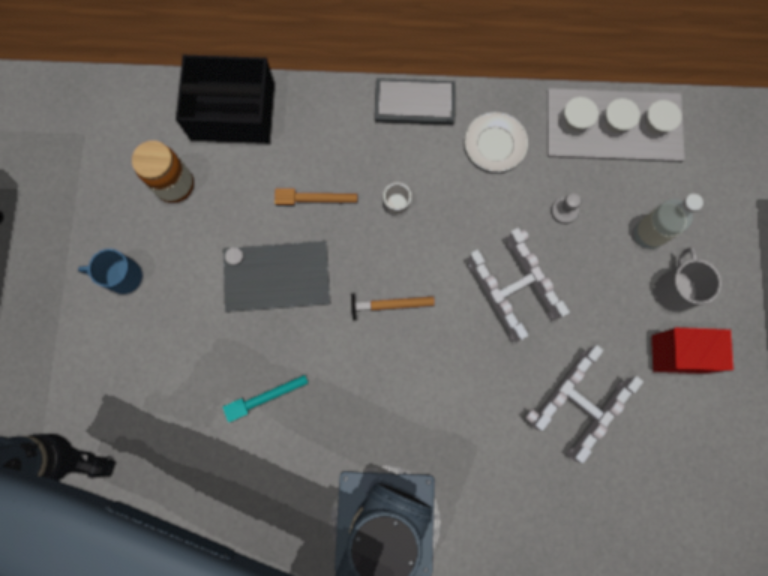

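View pics/scene0.png

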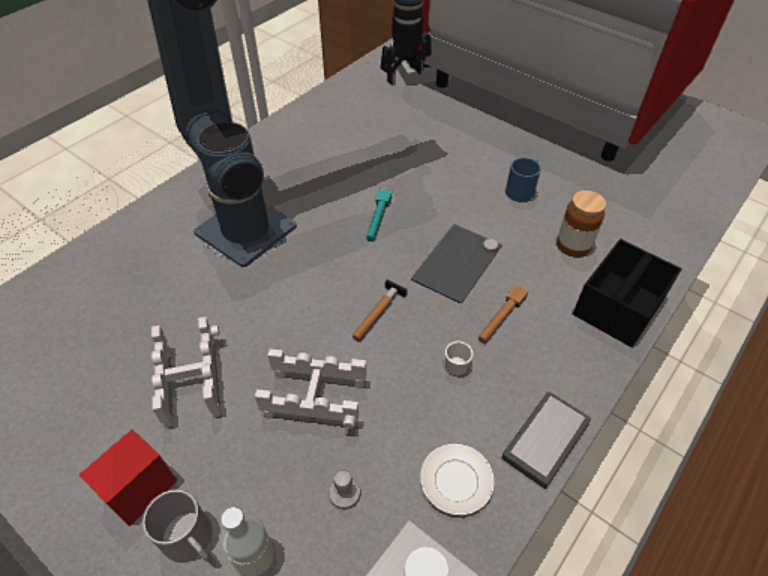

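Candidates for the stand, in top0 pixels: A at (518,285), which is farther left (larger y), and B at (585,403). By the description A is the one. The brush is orange at (317,197), with a turquoise decoy at (265,397). The scraper is at (395,304), and there is no scoop. The plate is at (277,277), with the puck at (234,256).

Run:
```python
from h import *
import pickle
s=pickle.load(open("top0.pkl","rb")); c=pickle.load(open("scene0.pkl","rb"))
a=cv2.resize(s["img"][140:240,300:400],(400,400),interpolation=2); b=cv2.resize(c["img"][210:300,160:250],(400,400),interpolation=2)
cv2.imwrite("pics/cropA.png",np.hstack([a,b])[...,::-1])
hsv=cv2.cvtColor(s["img"],cv2.COLOR_RGB2HSV); P=cloud(s); 
for n,q in(("top",s),("scene",c)):
    P=cloud(q); hs=cv2.cvtColor(q["img"],cv2.COLOR_RGB2HSV)
    m=(hs[...,0]>5)&(hs[...,0]<20)&(hs[...,1]>120)&(P[...,0]>.1)&(P[...,0]<.65)&(np.abs(P[...,1])<.35)&(P[...,2]<.05)
    k,l,S,C=cv2.connectedComponentsWithStats(m.astype(np.uint8))
    for i in range(1,k):
        if S[i,4]>80:
            p=P[l==i]; r=cv2.minAreaRect((p[:,:2]*1000).astype(np.float32)); print(n,"tool",S[i],np.round(p.mean(0),3),np.round(np.percentile(p[:,2],[5,50,95]),3),np.round(r[0],1),np.round(r[1],1),round(r[2],1))
    for lo,hi in((.07,.095),(.03,.056)):
        m=(P[...,2]>lo)&(P[...,2]<hi)&(P[...,0]>.1)&(P[...,0]<.7)&(P[...,1]<.0)&(P[...,1]>-.6)
        k,l,S,C=cv2.connectedComponentsWithStats(m.astype(np.uint8))
        print(n,lo,[(S[i,4],np.round(P[l==i].mean(0),3).tolist(),np.round(C[i]).tolist()) for i in range(1,k) if S[i,4]>25])
    m=(hs[...,2]<105)&(P[...,2]<.03)&(P[...,0]>.3)&(P[...,0]<.6)&(P[...,1]>0.05)&(P[...,1]<.4)
    k,l,S,C=cv2.connectedComponentsWithStats(m.astype(np.uint8)); 
    for i in range(1,k):
        if S[i,4]>300: p=P[l==i]; r=cv2.minAreaRect((p[:,:2]*1000).astype(np.float32)); print(n,"plate",S[i],p.mean(0),r)
```

```text
top tool [248 198  41   9 228] [ 0.442 -0.02   0.021] [0.016 0.021 0.026] [442.9 -20.4] [ 19.3 126.7] 6.8
top 0.07 [(np.int32(83), [0.66, -0.366, 0.081], [382.0, 134.0]), (np.int32(86), [0.601, -0.531, 0.083], [436.0, 154.0]), (np.int32(64), [0.578, -0.25, 0.085], [345.0, 158.0]), (np.int32(61), [0.529, -0.169, 0.085], [318.0, 172.0]), (np.int32(60), [0.529, -0.28, 0.082], [354.0, 174.0]), (np.int32(102), [0.479, -0.569, 0.083], [450.0, 193.0]), (np.int32(60), [0.481, -0.198, 0.083], [327.0, 188.0]), (np.int32(65), [0.48, -0.31, 0.082], [364.0, 190.0]), (np.int32(63), [0.431, -0.227, 0.083], [337.0, 205.0]), (np.int32(68), [0.431, -0.338, 0.085], [374.0, 206.0]), (np.int32(62), [0.382, -0.256, 0.086], [347.0, 221.0]), (np.int32(97), [0.357, -0.548, 0.083], [445.0, 233.0]), (np.int32(69), [0.344, -0.402, 0.084], [396.0, 236.0]), (np.int32(63), [0.299, -0.368, 0.082], [384.0, 251.0]), (np.int32(76), [0.287, -0.478, 0.084], [422.0, 256.0]), (np.int32(62), [0.253, -0.333, 0.083], [373.0, 266.0]), (np.int32(74), [0.24, -0.443, 0.081], [411.0, 272.0]), (np.int32(72), [0.209, -0.299, 0.084]
[... 2270 characters left out ...]
], [110.0, 235.0]), (np.int32(68), [0.671, -0.017, 0.045], [303.0, 241.0]), (np.int32(234), [0.262, -0.417, 0.045], [118.0, 256.0]), (np.int32(307), [0.468, -0.219, 0.045], [212.0, 249.0]), (np.int32(228), [0.502, -0.304, 0.044], [201.0, 275.0]), (np.int32(28), [0.596, -0.258, 0.047], [235.0, 281.0]), (np.int32(101), [0.4, -0.572, 0.042], [106.0, 322.0]), (np.int32(78), [0.463, -0.578, 0.043], [119.0, 338.0]), (np.int32(55), [0.532, -0.578, 0.044], [136.0, 355.0]), (np.int32(88), [0.648, -0.554, 0.044], [174.0, 377.0])]
scene plate [ 274  150   61   53 1674] [0.49683106 0.24558643 0.00709665] ((493.2317199707031, 256.63055419921875), (145.3761444091797, 230.8779754638672), 6.574532508850098)
```

View pics/cropA.png

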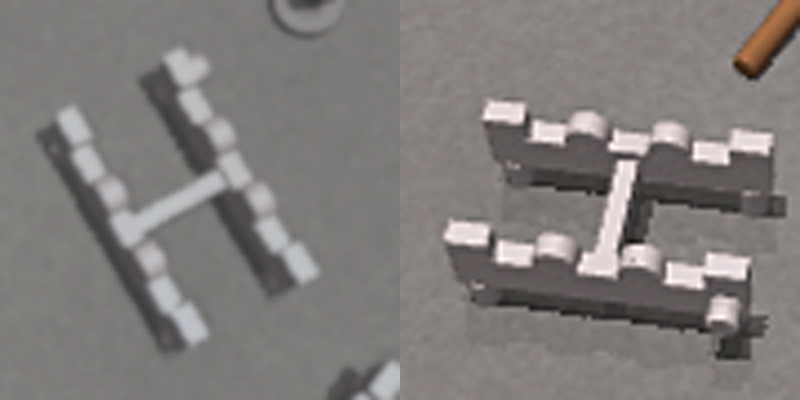

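A is confirmed by the crop. Its lug is at the corner near world (0.58,-0.25), at crop pixel (205,65) left and (722,315) right, so the stand's x axis points at about -59°. The plate is at about (0.494,0.254), yaw about +6.6°, with its puck at the +x+y corner. Next I move above the stand.

Request:
send_rows --pt "-3.78 -4.69 0" --pt "-3.78 -4.69 0" --pt "-3.78 -4.69 0" --pt "-3.78 -4.69 0" --pt "-3.78 -4.69 0" --pt "-3.78 -4.69 0" --pt "-3.78 -4.69 0" --pt "-3.78 -4.69 0" --pt "-3.78 -4.69 0" --pt "-3.78 -4.69 0" --turn '[0, 0, 0, 0, 0, 0, 0, 0, 0, 0]' --grip '[1, 1, 1, 1, 1, 1, 1, 1, 1, 1]'

```text
t: 1.35
eef_pos: [0.3808, -0.037, 0.231]
tool_rot: [3.141, 0.0, 2.902]
contact_force: [-0.5, -0.1, 0.7]
grip_width: 1.0
grasp_force: 0.0
```

Request:
send_rows --pt "-3.78 -4.69 0" --pt "-3.78 -4.69 0" --pt "-3.78 -4.69 0" --pt "-3.78 -4.69 0" --pt "0 0 0" --pt "0 0 0" --pt "0 0 0" --pt "0 0 0" --pt "0 0 0" --pt "0 0 0" --turn '[0, 0, 0, 0, 0.158, 0.158, 0.158, 0.158, 0.158, 0]' --grip '[1, 1, 1, 1, 1, 1, 1, 1, 1, 1]'

```text
t: 2.6
eef_pos: [0.4828, -0.2529, 0.2307]
tool_rot: [-3.141, -0.001, 2.115]
contact_force: [0.2, 0.0, -0.4]
grip_width: 0.999
grasp_force: 0.0
```

Run:
```python
from h import *
import pickle
st(); s=eyes.snapshot("wrist"); save(s,"w1"); pickle.dump(s,open("w1.pkl","wb")); print(s["vfov"],s["cx"],s["cy"],np.round(s["pose"],3).tolist(),np.percentile(s["depth"],[1,50,99]))
```

```text
{'t': 2.6, 'joint_pos': [-0.6055, 0.1018, 0.1548, 1.6251, -0.0, 0.4215], 'eef_pos': [0.4828, -0.2529, 0.2307], 'tool_rot': [-3.141, -0.0011, 2.1146], 'contact_force': [0.1879, 0.0298, -0.3998], 'wrist_torque': [0.06, -0.0569, 0.0094], 'grasp_force': 0.0, 'grip_width': 0.9994}
65.70646984690485 254.7513641325593 197.71288743319286 [[0.856, 0.492, 0.162, 0.44], [0.518, -0.813, -0.267, -0.183], [0.0, 0.312, -0.95, 0.375], [0.0, 0.0, 0.0, 1.0]] [0.06128099 0.34953684 0.61109958]
```

View pics/w1.png

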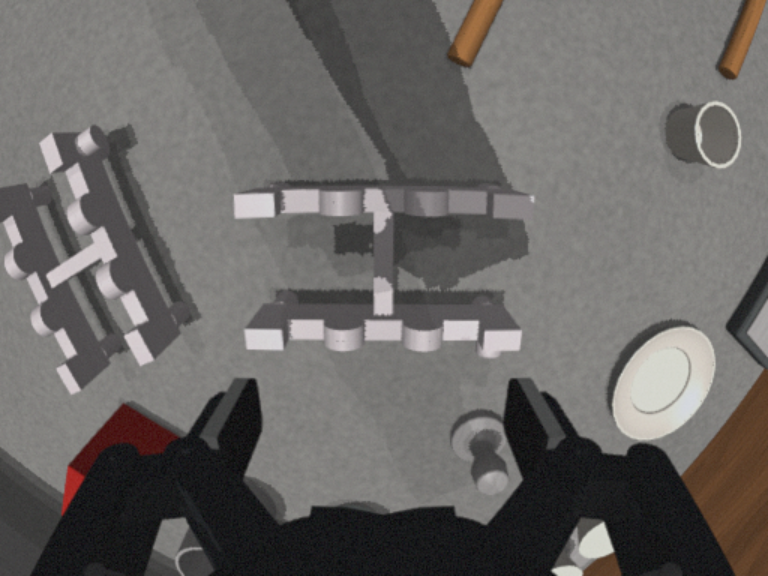

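The wrist view is centred on the stand. Its posts are at (254,205), (512,205), (265,338) and (500,340), with the lug under the last at (488,350). The tamper is at (485,465) and the cup at (715,135). Next I fit the stand's pose from the top faces.

```bash
cat >> h.py <<'E'
def wdir(s,u,v):
    x=np.asarray(u)-s["cx"]; y=np.asarray(v)-s["cy"]; r=np.hypot(x,y)+1e-9; t=r/f(s)
    return np.stack([x/r*np.tan(t),y/r*np.tan(t),np.ones_like(r)],-1)
def wcloud(s):
    h,w=s["depth"].shape; v,u=np.mgrid[:h,:w]; d=s["depth"]
    P=wdir(s,u,v)*d[...,None]; P=P@s["pose"][:3,:3].T+s["pose"][:3,3]; P[d==0]=np.nan; return P
def comps(P,m,mn=30):
    k,l,S,C=cv2.connectedComponentsWithStats(m.astype(np.uint8)); out=[]
    for i in range(1,k):
        if S[i,4]>=mn:
            p=P[l==i]; r=cv2.minAreaRect((p[:,:2]*1000).astype(np.float32)); out.append((S[i,4],C[i],p,r))
            print(S[i,4],np.round(C[i]),"mean",np.round(np.median(p,0),4),"rect",np.round(r[0],1),np.round(r[1],1),round(r[2],1))
    return out
E
python3 - <<'E'
from h import *
import pickle
s=pickle.load(open("w1.pkl","rb")); P=wcloud(s)
z=P[...,2]; roi=(abs(P[...,0]-.483)<.16)&(abs(P[...,1]+.253)<.16)
print(np.nanmedian(z[20:60,150:200]))
print("posts");comps(P,(z>.082)&(z<.0905)&roi,25)
print("rib");comps(P,(z>.053)&(z<.06)&roi,25)
E
```

```text
0.0015531737472133378
posts
393 [226. 135.] mean [ 0.4318 -0.2241  0.086 ] rect [ 431.5 -224.4] [23.9 16. ] 30.7
467 [170. 136.] mean [ 0.3834 -0.253   0.0873] rect [ 382.6 -253.6] [29.2 16.6] 31.7
366 [285. 135.] mean [ 0.4808 -0.1948  0.0861] rect [ 481.1 -194.8] [22.9 15.5] 32.5
465 [341. 137.] mean [ 0.5296 -0.1656  0.0875] rect [ 530.1 -165.3] [28.9 16.7] 29.9
293 [ 93. 230.] mean [ 0.3456 -0.3988  0.087 ] rect [ 345.5 -399.9] [17.6 29. ] 55.0
383 [176. 225.] mean [ 0.4325 -0.3345  0.0871] rect [ 432.2 -335.7] [28.8 16.3] 31.6
301 [228. 225.] mean [ 0.4808 -0.3055  0.086 ] rect [ 480.7 -306.6] [21.8 16.8] 30.0
319 [282. 226.] mean [ 0.5297 -0.2765  0.0859] rect [ 530.4 -276.8] [23.6 16.7] 31.7
390 [334. 226.] mean [ 0.5789 -0.2473  0.0872] rect [ 579.6 -247.3] [28.6 16.7] 31.3
rib
68 [240. 125.] mean [ 0.4388 -0.2109  0.0569] rect [ 438.9 -210.8] [71.3  0.4] 30.5
1230 [255. 185.] mean [ 0.4821 -0.2563  0.0573] rect [ 481.9 -251.3] [199.1  79.4] 30.9
111 [104. 213.] mean [ 0.3418 -0.3884  0.0566] rect [ 341.6 -387.6] [ 3.1 47.3] 52.1
27 [319. 233.] mean [ 0.583  -0.2708  0.0567] rect [ 582.8 -270. ] [4.8 9.6] 36.9
```

Request:
send_rows --pt "0.3 0 3" --pt "0 0 5" --pt "0 0 5" --pt "0 0 4" --pt "0 0 2.4" --pt "0 0 1.0" --pt "0 0 0" --turn '[0.005, 0, 0, 0, 0, 0, 0]' --grip '[1, 1, 1, 1, 1, 1, 1]' --force 80

```text
t: 3.52
eef_pos: [0.4812, -0.2503, 0.027]
tool_rot: [-3.141, -0.001, 2.109]
contact_force: [-0.2, -0.3, 0.3]
grip_width: 1.003
grasp_force: 0.0
```

Request:
send_rows --pt "0 0 0" --pt "0 0 0" --pt "0 0 0" --pt "0 0 0" --pt "0 0 0" --pt "0 0 0" --pt "0 0 0" --pt "0 0 0" --turn '[0, 0, 0, 0, 0, 0, 0, 0]' --grip '[-1, -1, -1, -1, -1, -1, -1, -1]' --force 80

```text
t: 4.53
eef_pos: [0.4821, -0.2507, 0.028]
tool_rot: [3.141, 0.001, 2.108]
contact_force: [0.2, 1.7, 5.7]
grip_width: 0.148
grasp_force: 80.0
```

Request:
send_rows --pt "0 0 -0.5" --pt "0 0 -1" --pt "0 0 -2" --pt "0 0 -2.5" --pt "0 0 -3" --pt "0 0 -3" --pt "0 0 -1.5" --pt "0 0 0" --pt "0 0 0" --turn '[0, 0, 0, 0, 0, 0, 0, 0, 0]' --grip '[-1, -1, -1, -1, -1, -1, -1, -1, -1]'

```text
t: 5.65
eef_pos: [0.4806, -0.2499, 0.1603]
tool_rot: [-3.14, -0.003, 2.108]
contact_force: [-0.2, -0.2, -7.9]
grip_width: 0.144
grasp_force: 78.4
```

Run:
```python
from h import *
import pickle
st()
for n in("wrist","top"):
    s=eyes.snapshot(n); pickle.dump(s,open(n+"2.pkl","wb")); P=wcloud(s) if n=="wrist" else cloud(s); z=P[...,2]
    print(n); roi=(abs(P[...,0]-.483)<.12)&(abs(P[...,1]+.25)<.12)
    comps(P,(z>.207)&(z<.225)&roi,25)
s=pickle.load(open("top2.pkl","rb")); c=eyes.snapshot("scene"); pickle.dump(c,open("scene2.pkl","wb"))
P=cloud(s)
cv2.imwrite("pics/top2c.png",cv2.resize(s["img"][110:290,140:400],None,fx=3,fy=3,interpolation=2)[...,::-1])
```

```text
{'t': 5.65, 'joint_pos': [-0.6033, 0.0904, 0.0029, 1.4869, -0.0, 0.4306], 'eef_pos': [0.4806, -0.2499, 0.1603], 'tool_rot': [-3.1401, -0.0032, 2.1077], 'contact_force': [-0.1736, -0.21, -7.9479], 'wrist_torque': [0.036, -0.0983, 0.0218], 'grasp_force': 78.3662, 'grip_width': 0.1442}
wrist
4326 [174. 208.] mean [ 0.4326 -0.2211  0.2175] rect [ 430.8 -223.7] [29.4 17.2] 31.3
4308 [335. 208.] mean [ 0.4767 -0.1944  0.2176] rect [ 480.1 -194.5] [29.4 17.2] 30.5
3082 [ 41. 208.] mean [ 0.3858 -0.2496  0.2194] rect [ 381.8 -253.1] [30.2 17.1] 32.0
3102 [468. 207.] mean [ 0.5232 -0.1664  0.2194] rect [ 528.9 -165.3] [31.3 17. ] 31.0
3411 [183. 310.] mean [ 0.4528 -0.2573  0.2173] rect [ 455.7 -262.3] [38.7 27. ] 31.7
3430 [326. 311.] mean [ 0.5014 -0.231   0.2173] rect [ 502.5 -234.3] [39.6 27.6] 30.1
top
73 [354. 145.] mean [ 0.5766 -0.2501  0.217 ] rect [ 578.1 -251. ] [28.  17.6] 29.4
74 [324. 161.] mean [ 0.5278 -0.1677  0.2188] rect [ 529.1 -168.2] [29.4 16.5] 28.8
51 [387. 200.] mean [ 0.4251 -0.3398  0.2182] rect [ 428.6 -339.4] [22.9 16.6] 30.2
```

View pics/top2c.png

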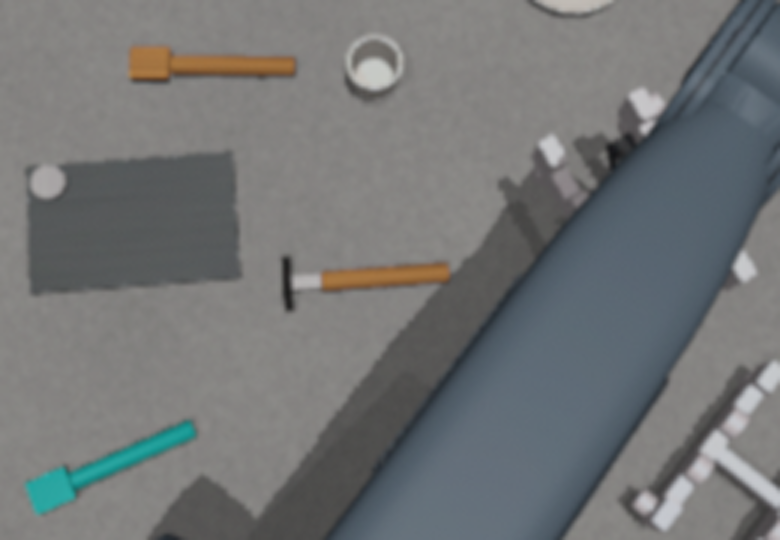

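The crop shows the stand held level. The cup is at (375,65), the scraper runs from (288,283) to (448,272), the brush from (150,63) to (295,66), and the plate is at (135,222) with its puck at (47,182). Next is the exact plate and puck measurement from two views.

```bash
cat > plate.py <<'E'
from h import *
import pickle
for n in("top2","scene2"):
    s=pickle.load(open(n+".pkl","rb")); P=cloud(s); g=s["img"].astype(float).mean(-1)
    roi=(P[...,0]>.38)&(P[...,0]<.61)&(P[...,1]>.10)&(P[...,1]<.39)&(P[...,2]<.03)
    sat=cv2.cvtColor(s["img"],cv2.COLOR_RGB2HSV)[...,1]
    m=((g<92)&roi&(sat<90)).astype(np.uint8)
    k,l,S,C=cv2.connectedComponentsWithStats(m); i=1+S[1:,4].argmax(); m=(l==i).astype(np.uint8)
    c=max(cv2.findContours(m,0,2)[0],key=cv2.contourArea); hull=cv2.convexHull(c)
    Q=np.array([ray(s,u,v,.006)[:2] for u,v in hull[:,0]])*1000; r=cv2.minAreaRect(Q.astype(np.float32)); print(n,"plate",np.round(r[0],1),np.round(r[1],1),round(r[2],2))
    x0,y0,w,h=cv2.boundingRect(c); b=np.zeros_like(m); cv2.drawContours(b,[hull],-1,1,-1)
    pk=((b>0)&(g>110)).astype(np.uint8); k,l,S,C=cv2.connectedComponentsWithStats(pk)
    for j in range(1,k):
        if S[j,4]>20: print(" puck",S[j,4],np.round(C[j],1),np.round(ray(s,*C[j],.017)*1000,1), np.round(np.nanmedian(P[l==j],0),4))
E
python3 plate.py
```

```text
top2 plate [493.3 251.6] [135.4 219.3] 6.71
 puck 55 [157.  171.9] [526.5 338.1  17. ] [0.5255 0.337  0.0179]
scene2 plate [496.4 253.5] [140.1 226.8] 6.58
 puck 53 [326.5 162.3] [530.8 347.9  17. ] [0.5311 0.347  0.0188]
```

Request:
send_rows --pt "2.1 1.35 0" --pt "4.2 2.7 0" --pt "5.1 3.24 0" --pt "5.1 3.24 0" --pt "5.1 3.24 0" --pt "5.1 3.24 0" --pt "5.1 3.24 0" --pt "5.1 3.24 0" --pt "3.4 2.1 0" --pt "2.1 1.35 0" --turn '[0, 0, 0, 0, 0, 0, 0, 0, 0, 0]' --grip '[-1, -1, -1, -1, -1, -1, -1, -1, -1, -1]'

```text
t: 7.05
eef_pos: [0.4952, 0.2538, 0.1612]
tool_rot: [-3.14, -0.0, 2.11]
contact_force: [-0.7, -0.1, -8.5]
grip_width: 0.151
grasp_force: 78.6
```

Request:
send_rows --pt "0 0 0" --pt "0 0 0" --pt "0 0 0" --pt "0 0 0" --pt "0 0 0" --pt "0 0 0" --pt "0 0 0" --pt "0 0 0" --pt "0 0 0" --turn '[-0.1, -0.15, -0.15, -0.15, -0.15, -0.15, -0.15, -0.15, 0]' --grip '[-1, -1, -1, -1, -1, -1, -1, -1, -1]'

```text
t: 8.18
eef_pos: [0.4956, 0.2515, 0.1613]
tool_rot: [-3.141, -0.002, -3.027]
contact_force: [0.8, 0.4, -8.0]
grip_width: 0.142
grasp_force: 82.8
```

Run:
```python
from h import *
import pickle
t=st()
c=np.array(t["eef_pos"][:2])
s=eyes.snapshot("wrist"); P=wcloud(s); z=P[...,2]
pickle.dump(s,open("wrist3.pkl","wb"))
roi=(abs(P[...,0]-c[0])<.13)&(abs(P[...,1]-c[1])<.13)
comps(P,(z>.207)&(z<.227)&roi,1500)
save(s,"w3")
for n in("top","scene"):
    s=eyes.snapshot(n); pickle.dump(s,open(n+"3.pkl","wb"))
```

```text
{'t': 8.175, 'joint_pos': [0.3489, 0.125, 0.0424, 1.49, 0.0001, 0.2345], 'eef_pos': [0.4956, 0.2515, 0.1613], 'tool_rot': [-3.1412, -0.0018, -3.0272], 'contact_force': [0.7573, 0.3918, -7.9767], 'wrist_torque': [0.1103, -0.0254, -0.0099], 'grasp_force': 82.8365, 'grip_width': 0.1423}
4389 [174. 207.] mean [0.4489 0.2212 0.2184] rect [451.2 218.4] [17.2 29.6] 7.0
4393 [335. 207.] mean [0.4429 0.2721 0.2185] rect [444.4 275.5] [17.1 30.1] 5.5
3142 [ 42. 207.] mean [0.4556 0.1674 0.2202] rect [457.6 161.6] [16.8 30.3] 6.3
3191 [468. 207.] mean [0.4369 0.3258 0.2205] rect [437.8 332.2] [16.9 30.4] 7.0
3645 [183. 311.] mean [0.4875 0.2221 0.2185] rect [496.  225.2] [28.3 39.4] 9.0
3631 [326. 311.] mean [0.4814 0.2814 0.2185] rect [489.4 279.1] [28.  39.5] 5.2
```

View pics/w3.png

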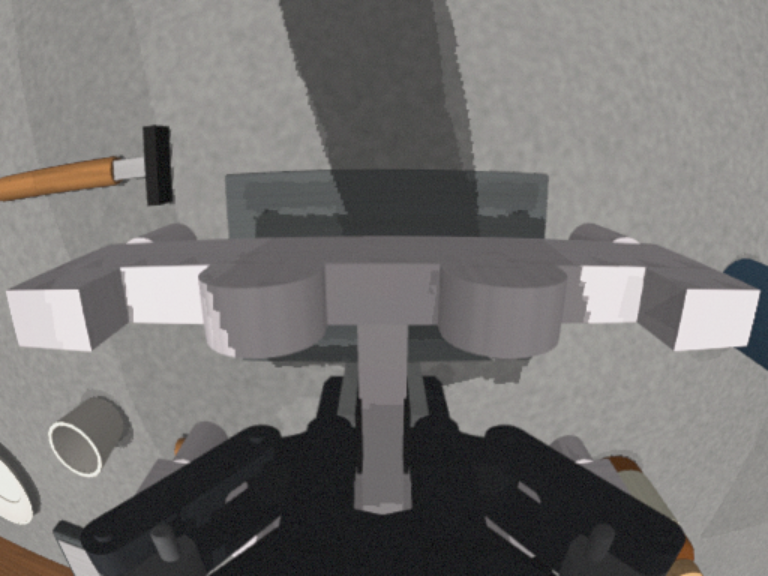

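The wrist view shows the stand over the plate. The plate's near corners are at (227,175) and (548,172), and the scraper and cup are well clear.

Run:
```python
from h import *
import pickle
s=pickle.load(open("wrist3.pkl","rb")); o=s["pose"][:3,3]
q=[]
for u,v in((227,175),(548,172)):
    d=s["pose"][:3,:3]@wdir(s,(u+.5)/1.5-.5,(v+.5)/1.5-.5); q.append((o+d*(.006-o[2])/d[2])[:2]*1000)
a,b=q; e=(b-a)/np.linalg.norm(b-a); n=np.array([e[1],-e[0]])
print(np.round(q,1),np.linalg.norm(b-a),"yaw",np.degrees(np.arctan2(-e[0],e[1])),"centre",(a+b)/2+70*n)
for nm in("top3","scene3"):
    s=pickle.load(open(nm+".pkl","rb")); P=cloud(s); z=P[...,2]
    print(nm);comps(P,(z>.013)&(z<.025)&(abs(P[...,0]-.532)<.03)&(abs(P[...,1]-.343)<.03),15)
```

```text
[[436.4 137.8]
 [408.4 358.3]] 222.28867713832025 yaw 7.247611170368946 centre [491.86359666 256.85542354]
top3
scene3
62 [327. 163.] mean [0.534  0.3457 0.019 ] rect [533.2 344.5] [34.4 38.7] 19.0
```

Request:
send_rows --pt "0.1 0.23 1" --pt "0 0 2.5" --pt "0 0 3" --pt "0 0 2.5" --pt "0 0 1.5" --pt "0 0 1" --pt "0 0 0.6" --pt "0 0 0.2" --pt "0 0 0" --turn '[-0.005, 0, 0, 0, 0, 0, 0, 0, 0]' --grip '[-1, -1, -1, -1, -1, -1, -1, -1, -1]'

```text
t: 9.45
eef_pos: [0.4954, 0.254, 0.04]
tool_rot: [3.141, 0.001, -3.02]
contact_force: [0.0, -0.4, -7.9]
grip_width: 0.153
grasp_force: 82.6
```

Request:
send_rows --pt "0 0 0.1" --pt "0 0 0.05" --pt "0 0 0.05" --pt "0 0 0" --turn '[0, 0, 0, 0]' --grip '[-1, -1, -1, -1]'

```text
t: 9.95
eef_pos: [0.4948, 0.2538, 0.0373]
tool_rot: [-3.142, -0.0, -3.02]
contact_force: [-0.2, -0.3, -7.7]
grip_width: 0.145
grasp_force: 82.6
```

Request:
send_rows --pt "0 0 0.1" --pt "0 0 0.1" --pt "0 0 0.05" --pt "0 0 0.05" --pt "0 0 0" --turn '[0, 0, 0, 0, 0]' --grip '[-1, -1, -1, -1, -1]'

```text
t: 10.58
eef_pos: [0.4948, 0.2538, 0.0343]
tool_rot: [-3.142, -0.0, -3.02]
contact_force: [-0.5, -0.6, -8.2]
grip_width: 0.148
grasp_force: 82.6
```

Request:
send_rows --pt "0 0 0.05" --pt "0 0 0.05" --pt "0 0 0" --turn '[0, 0, 0]' --grip '[-1, -1, -1]'

```text
t: 10.95
eef_pos: [0.4949, 0.2539, 0.0341]
tool_rot: [3.142, 0.0, -3.02]
contact_force: [-1.3, -0.4, -3.0]
grip_width: 0.152
grasp_force: 83.4
```

Contact made, so I release slowly and rise.

Request:
send_rows --pt "0 0 0" --pt "0 0 0" --pt "0 0 0" --pt "0 0 0" --pt "0 0 0" --pt "0 0 0" --pt "0 0 0" --turn '[0, 0, 0, 0, 0, 0, 0]' --grip '[-0.5, -0.3, 0, 0.3, 0.6, 0.7, 0.7]'

```text
t: 11.82
eef_pos: [0.4948, 0.2538, 0.0332]
tool_rot: [-3.142, -0.0, -3.02]
contact_force: [0.8, 0.3, -0.2]
grip_width: 0.85
grasp_force: 0.0
```

Request:
send_rows --pt "0 0 -1" --pt "0 0 -3" --pt "0 0 -4" --pt "0 0 -4" --pt "0 0 -4" --pt "0 0 -4" --pt "0 0 0" --turn '[0, 0, 0, 0, 0, 0, 0]' --grip '[0.7, 0.7, 0.7, 0.7, 0.7, 0.7, 0.7]'

```text
t: 12.7
eef_pos: [0.497, 0.2547, 0.239]
tool_rot: [3.139, 0.009, -3.02]
contact_force: [1.3, 1.0, 0.2]
grip_width: 0.848
grasp_force: 0.0
```

```bash
cat > stand.py <<'E'
from h import *
import pickle
t=st(); s=eyes.snapshot("wrist"); pickle.dump(s,open("wrist4.pkl","wb")); P=wcloud(s); z=P[...,2]; g=s["img"].astype(int).mean(-1)
c=np.array([.4942,.2542])
roi=(abs(P[...,0]-c[0])<.16)&(abs(P[...,1]-c[1])<.16)
o=comps(P,(z>.088)&(z<.098)&roi,60)
save(s,"w4")
for n in("top","scene"):
    s=eyes.snapshot(n); pickle.dump(s,open(n+"4.pkl","wb"))
E
python3 stand.py
```

```text
{'t': 12.7, 'joint_pos': [0.3534, 0.1273, 0.1992, 1.633, 0.0, 0.2322], 'eef_pos': [0.497, 0.2547, 0.239], 'tool_rot': [3.1394, 0.0094, -3.0203], 'contact_force': [1.3351, 1.0008, 0.1871], 'wrist_torque': [0.0337, -0.0249, 0.0097], 'grasp_force': 0.0, 'grip_width': 0.8478}
467 [169. 136.] mean [0.4574 0.1648 0.0934] rect [457.7 163.8] [16.9 29. ] 7.5
385 [225. 134.] mean [0.4503 0.2211 0.0923] rect [450.7 220.7] [16. 24.] 6.1
364 [283. 134.] mean [0.4433 0.2772 0.0922] rect [443.6 277.9] [15.9 23.9] 7.6
439 [339. 135.] mean [0.4362 0.3334 0.0936] rect [436.2 334.3] [16.2 28.7] 7.7
383 [332. 223.] mean [0.5308 0.3449 0.0935] rect [531.5 346. ] [16.6 28.1] 8.3
375 [176. 223.] mean [0.5514 0.1766 0.0933] rect [552.6 176.1] [16.2 28.3] 6.6
313 [227. 223.] mean [0.5451 0.2327 0.0921] rect [545.8 232.3] [16.8 23.4] 7.4
329 [281. 223.] mean [0.5378 0.289  0.092 ] rect [538.6 289.6] [16.9 24. ] 5.9
```

View pics/w4.png

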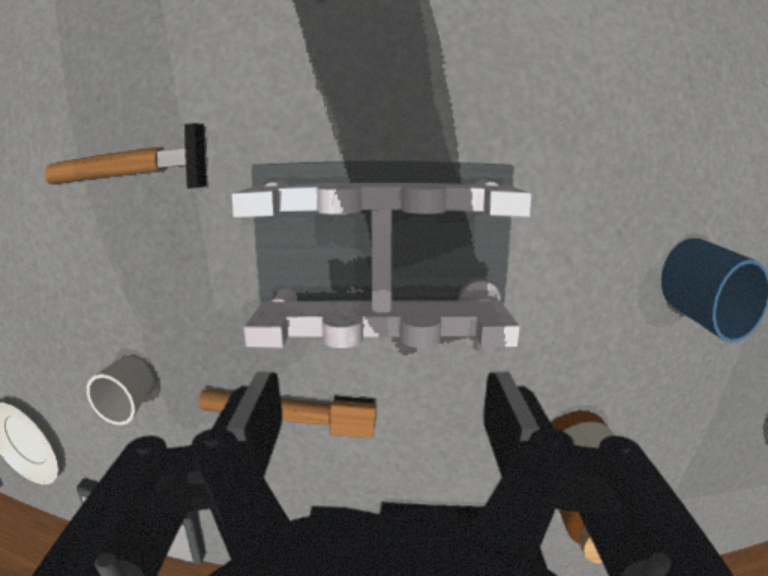

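The stand sits level, with four post tops at equal height and the centre about (494.5,255.0). Its yaw is 7.1°. The brush is at (290,410) and the scraper at (125,160). I check the plate again in this view, the jar's height, and the tool poses.

```bash
cat > tools.py <<'E'
from h import *
import pickle,sys
def tools(s,wrist):
    P=wcloud(s) if wrist else cloud(s); z=P[...,2]; hs=cv2.cvtColor(s["img"],cv2.COLOR_RGB2HSV)
    m=(hs[...,0]>5)&(hs[...,0]<20)&(hs[...,1]>110)&(P[...,0]>.1)&(P[...,0]<.66)&(abs(P[...,1])<.37)&(z>.009)&(z<.04)
    return comps(P,m,60)
if __name__=="__main__":
    for n in sys.argv[1:]: print(n); tools(pickle.load(open(n+".pkl","rb")),n[0]=="w")
E
python3 tools.py wrist4 top4 scene4
python3 - <<'E'
from h import *
import pickle
s=pickle.load(open("wrist4.pkl","rb")); o=s["pose"][:3,3]; q=[]
for u,v in((252,165),(513,165)):
    d=s["pose"][:3,:3]@wdir(s,(u+.5)/1.5-.5,(v+.5)/1.5-.5); q.append((o+d*(.0075-o[2])/d[2])[:2]*1000)
a,b=q; e=(b-a)/np.linalg.norm(b-a); n=np.array([e[1],-e[0]])
print(np.round(q,1),np.linalg.norm(b-a),"yaw",np.degrees(np.arctan2(-e[0],e[1])),"centre",(a+b)/2+70*n)
s=pickle.load(open("scene0.pkl","rb")); P=cloud(s); m=(P[...,2]>.04)&(P[...,2]<.3)&(P[...,0]>.5)&(P[...,0]<.75)&(P[...,1]>.3)&(P[...,1]<.5)
p=P[m]; print("jar",p.min(0),p.max(0),np.median(p[p[:,2]>p[:,2].max()-.02],0))
s=pickle.load(open("scene4.pkl","rb")); P=cloud(s); z=P[...,2]
m=(z>.035)&(z<.065)&(P[...,0]>.5)&(P[...,0]<.68)&(abs(P[...,1]+.02)<.08); print("cup"); comps(P,m,30)
E
```

```text
wrist4
1049 [ 68. 111.] mean [ 0.4422 -0.0073  0.0215] rect [442.8 -16.3] [ 20.4 134.7] 6.5
407 [226. 272.] mean [0.6551 0.2385 0.0206] rect [654.6 222.1] [11.2 91.3] 0.5
top4
237 [268. 202.] mean [ 0.4423 -0.0206  0.0207] rect [443.7 -20.7] [ 19.8 128.2] 6.7
scene4
209 [248. 211.] mean [ 0.4485 -0.0218  0.0202] rect [446.  -17.7] [ 21.6 137.2] 6.8
[[436.9 137.3]
 [409.9 358. ]] 222.34106320384694 yaw 6.968796294457082 centre [492.89434471 256.18373113]
jar [0.64832123 0.44520329 0.04001767] [0.73780627 0.49985217 0.15707685] [0.69519499 0.47612    0.15060093]
cup
119 [304. 234.] mean [0.6568 0.0148 0.0492] rect [658.5   3.9] [60.  41.7] 88.6
```

Request:
send_rows --pt "-2.35 4.33 0" --pt "-2.35 4.34 0" --pt "0 0 3" --pt "0 0 4" --pt "0 0 3.5" --pt "0 0 1.5" --pt "0 0 0.5" --pt "0 0 0" --turn '[0, 0, 0, 0, 0, 0, 0, 0]' --grip '[-1, -1, -1, -1, -1, -1, -1, -1]'

```text
t: 13.85
eef_pos: [0.5314, 0.3457, 0.1091]
tool_rot: [3.141, 0.001, -3.021]
contact_force: [0.3, -0.2, -0.2]
grip_width: 0.001
grasp_force: 0.0
```

Request:
send_rows --pt "0 0 0.2" --pt "0 0 0.2" --pt "0 0 0.1" --pt "0 0 0" --turn '[0, 0, 0, 0]' --grip '[-1, -1, -1, -1]'

```text
t: 14.35
eef_pos: [0.531, 0.3456, 0.1034]
tool_rot: [-3.142, 0.0, -3.02]
contact_force: [-0.6, -0.5, 0.8]
grip_width: 0.001
grasp_force: 0.0
```

Request:
send_rows --pt "0 0 0.3" --pt "0 0 0.3" --pt "0 0 0.2" --pt "0 0 0.1" --pt "0 0 0" --turn '[0, 0, 0, 0, 0]' --grip '[-1, -1, -1, -1, -1]'

```text
t: 14.98
eef_pos: [0.5309, 0.3455, 0.0942]
tool_rot: [-3.141, -0.0, -3.02]
contact_force: [0.3, 0.1, -0.7]
grip_width: -0.003
grasp_force: 0.0
```

Request:
send_rows --pt "0 0 0.1" --pt "0 0 0.1" --pt "0 0 0.05" --pt "0 0 0" --turn '[0, 0, 0, 0]' --grip '[-1, -1, -1, -1]'

```text
t: 15.48
eef_pos: [0.5311, 0.3456, 0.0921]
tool_rot: [3.142, 0.0, -3.02]
contact_force: [-1.3, -1.1, 1.9]
grip_width: 0.001
grasp_force: 0.7
```

Request:
send_rows --pt "0 0 0.05" --pt "0 0 0.05" --pt "0 0 0" --pt "0 0 0" --turn '[0, 0, 0, 0]' --grip '[-1, -1, -1, -1]'

```text
t: 15.98
eef_pos: [0.5311, 0.3456, 0.0921]
tool_rot: [3.141, 0.001, -3.02]
contact_force: [-2.7, -1.9, 6.2]
grip_width: 0.003
grasp_force: 2.8
```

Request:
send_rows --pt "0 0 0.02" --pt "0 0 0" --pt "0 0 -2" --pt "0 0 -3" --pt "2.4 -4.3 0" --pt "2.4 -4.3 0" --pt "2.4 -4.3 0" --pt "2.4 -4.3 0" --pt "0 0 2" --pt "0 0 0" --turn '[0, 0, 0, 0, 0, 0, 0, 0, 0, 0]' --grip '[-1, -1, -1, -1, -1, -1, -1, -1, -1, -1]'

```text
t: 17.23
eef_pos: [0.4551, 0.1625, 0.1189]
tool_rot: [-3.141, -0.003, -3.021]
contact_force: [0.1, 1.2, 0.5]
grip_width: 0.0
grasp_force: 0.0
```

Request:
send_rows --pt "0 0 1.5" --pt "0 0 0.8" --pt "0 0 0.3" --pt "0 0 0.1" --pt "0 0 0" --turn '[0, 0, 0, 0, 0]' --grip '[-1, -1, -1, -1, -1]'

```text
t: 17.85
eef_pos: [0.4568, 0.1634, 0.0939]
tool_rot: [3.142, 0.0, -3.02]
contact_force: [0.5, -0.3, -0.4]
grip_width: -0.002
grasp_force: 0.0
```

Request:
send_rows --pt "0 0 0.1" --pt "0 0 0.1" --pt "0 0 0.05" --pt "0 0 0.05" --pt "0 0 0" --pt "0 0 0" --turn '[0, 0, 0, 0, 0, 0]' --grip '[-1, -1, -1, -1, -1, -1]'

```text
t: 18.6
eef_pos: [0.4568, 0.1633, 0.092]
tool_rot: [3.142, 0.001, -3.02]
contact_force: [-3.1, -1.2, 6.7]
grip_width: -0.001
grasp_force: 3.2
```

Request:
send_rows --pt "0 0 0.02" --pt "0 0 0" --pt "0 0 -2" --pt "0 0 -4" --pt "0 0 -4" --pt "0 0 -4" --pt "0.85 -4.45 0" --pt "0.85 -4.45 0" --pt "0.85 -4.45 0" --pt "0.85 -4.45 0" --turn '[0, 0, 0, 0, 0, 0, 0, 0, 0, 0]' --grip '[-1, -1, -1, -1, -1, -1, 1, 1, 1, 1]'

```text
t: 19.85
eef_pos: [0.4441, -0.0189, 0.2303]
tool_rot: [-3.141, 0.0, -3.02]
contact_force: [1.1, -0.2, 0.3]
grip_width: 0.842
grasp_force: 0.0
```

Request:
send_rows --pt "0 0 0" --pt "0 0 0" --pt "0 0 0" --pt "0 0 0" --pt "0 0 0" --pt "0 0 0" --pt "0 0 0" --pt "0 0 0" --pt "0 0 0" --pt "0 0 0" --turn '[0.176, 0.176, 0.176, 0.176, 0.176, 0.176, 0.176, 0.176, 0.172, 0]' --grip '[1, 1, 1, 1, 1, 1, 1, 1, 1, 1]'

```text
t: 21.1
eef_pos: [0.4443, -0.0176, 0.2302]
tool_rot: [-3.141, -0.0, 1.685]
contact_force: [-0.1, -1.6, -0.0]
grip_width: 0.998
grasp_force: 0.0
```

```bash
python3 - <<'E'
from h import *
import pickle
st(); s=eyes.snapshot("wrist"); pickle.dump(s,open("wrist5.pkl","wb")); save(s,"w5")
for n in("top","scene"):
    s=eyes.snapshot(n); pickle.dump(s,open(n+"5.pkl","wb"))
E
sed -i 's/<.66)/<.73)/' tools.py; python3 tools.py wrist5 top5 scene5
```

```text
{'t': 21.1, 'joint_pos': [-0.1906, -0.1607, -0.1026, 1.629, 0.0, 1.2662], 'eef_pos': [0.4443, -0.0176, 0.2302], 'tool_rot': [-3.1415, -0.0001, 1.6847], 'contact_force': [-0.0516, -1.556, -0.0408], 'wrist_torque': [-0.0072, 0.009, -0.0221], 'grasp_force': 0.0, 'grip_width': 0.9982}
wrist5
1228 [459.  44.] mean [0.7027 0.2007 0.0211] rect [704.4 205.5] [ 27.8 141.6] 2.1
1722 [255. 166.] mean [ 0.4425 -0.0119  0.0217] rect [442.9 -16.3] [ 20.6 133.8] 6.8
top5
366 [194. 121.] mean [0.7036 0.2389 0.0214] rect [701.1 220.1] [ 35.3 176.2] 3.5
scene5
299 [351. 205.] mean [0.7092 0.2298 0.0217] rect [707.7 224.1] [ 34.7 183.3] 6.9
213 [248. 211.] mean [ 0.4489 -0.0201  0.0201] rect [445.4 -18.2] [ 22.4 134.4] 6.3
```

View pics/w5.png

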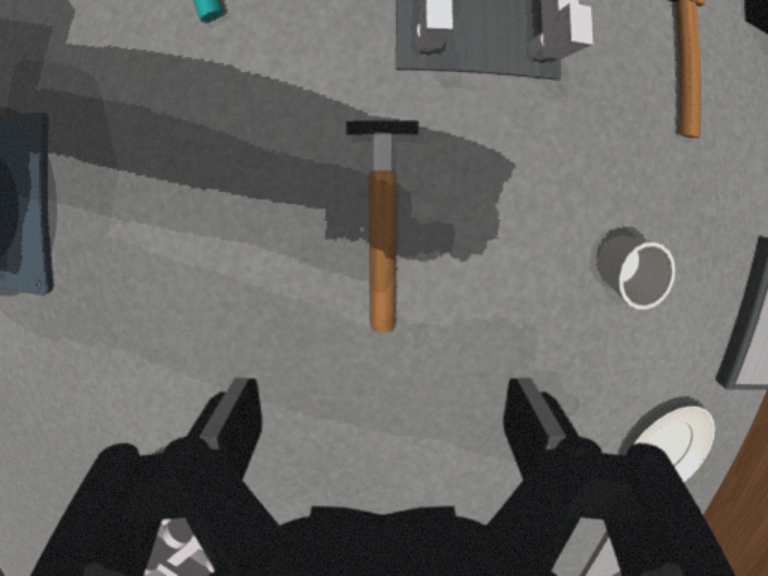

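The view is centred on the scraper, with its blade at (382,128) and its handle from (382,170) to (383,330). The brush handle is at (690,70), about 0.73 m out, so it will need drawing nearer. I descend and grip the scraper.

Request:
send_rows --pt "0.13 -0.1 4" --pt "0 0 5" --pt "0 0 5" --pt "0 0 4" --pt "0 0 2.5" --pt "0 0 1.2" --pt "0 0 0.7" --pt "0 0 0.2" --pt "0 0 0" --turn '[0, 0, 0, 0, 0, 0, 0, 0, 0]' --grip '[0.6, 0.6, 0.6, 0.6, 0.6, 0.6, 0.6, 0.6, 0.6]' --force 50

```text
t: 22.38
eef_pos: [0.4441, -0.0166, 0.0054]
tool_rot: [3.14, 0.001, 1.683]
contact_force: [0.4, -0.2, 0.2]
grip_width: 0.801
grasp_force: 0.0
```

Request:
send_rows --pt "0 0 0" --pt "0 0 0" --pt "0 0 0" --pt "0 0 0" --pt "0 0 0" --pt "0 0 0" --turn '[0, 0, 0, 0, 0, 0]' --grip '[-1, -1, -1, -1, -1, -1]' --force 50

```text
t: 23.12
eef_pos: [0.4436, -0.0165, 0.005]
tool_rot: [3.141, 0.0, 1.683]
contact_force: [-1.4, -0.3, 5.4]
grip_width: 0.232
grasp_force: 49.4
```

Request:
send_rows --pt "0 0 -1" --pt "0 0 -2" --pt "0 0 -4" --pt "0 0 -5" --pt "0 0 -4" --pt "0 0 -1" --pt "2.06 0.82 0" --pt "4.12 1.64 0" --pt "4.12 1.64 0" --pt "4.12 1.64 0" --turn '[0, 0, 0, 0, 0, 0, 0, 0, 0, 0]' --grip '[-1, -1, -1, -1, -1, -1, -1, -1, -1, -1]'

```text
t: 24.38
eef_pos: [0.4832, 0.1344, 0.1722]
tool_rot: [-3.138, 0.0, 1.682]
contact_force: [0.0, -0.5, -1.4]
grip_width: 0.235
grasp_force: 49.1
```

Request:
send_rows --pt "4.12 1.64 0" --pt "2.07 0.8 0" --pt "0 0 0" --pt "0 0 0" --pt "0 0 0" --pt "0 0 0" --pt "0 0 0" --pt "0 0 0" --pt "0 0 0" --pt "0 0 0" --turn '[0, -0.1, -0.17, -0.17, -0.17, -0.17, -0.17, -0.17, -0.17, -0.17]' --grip '[-1, -1, -1, -1, -1, -1, -1, -1, -1, -1]'

```text
t: 25.62
eef_pos: [0.5002, 0.1972, 0.172]
tool_rot: [-3.141, -0.004, -3.135]
contact_force: [0.1, 0.1, -2.0]
grip_width: 0.238
grasp_force: 49.0
```

Request:
send_rows --pt "0 0 0" --pt "0 0 0" --turn '[-0.122, 0]' --grip '[-1, -1]'

```text
t: 25.88
eef_pos: [0.5003, 0.1973, 0.1723]
tool_rot: [-3.141, -0.004, -3.02]
contact_force: [0.3, -0.5, -1.4]
grip_width: 0.234
grasp_force: 49.0
```

```bash
cat > look.py <<'E'
from h import *
import pickle,sys
k=sys.argv[1]; lo,hi=float(sys.argv[2]),float(sys.argv[3])
st(); s=eyes.snapshot("wrist"); pickle.dump(s,open(f"wrist{k}.pkl","wb")); save(s,"w"+k)
P=wcloud(s); z=P[...,2]; hs=cv2.cvtColor(s["img"],cv2.COLOR_RGB2HSV)
m=(hs[...,0]>4)&(hs[...,0]<20)&(hs[...,1]>100)&(z>lo)&(z<hi)
print("handle");
for a,c,p,r in comps(P,m,300):
    c0=p[:,:2].mean(0); w=np.linalg.svd(p[:,:2]-c0)[2][0]; t=(p[:,:2]-c0)@w
    lo_,hi_=t.min(),t.max(); print("  ends",c0+w*lo_,c0+w*hi_,"z ends",np.percentile(p[t<lo_+.02][:,2],90),np.percentile(p[t>hi_-.02][:,2],90))
print("stand"); comps(P,(z>.088)&(z<.0975)&(abs(P[...,0]-.494)<.16)&(abs(P[...,1]-.254)<.16)&(hs[...,1]<60),60)
for n in("top","scene"):
    s=eyes.snapshot(n); pickle.dump(s,open(n+k+".pkl","wb"))
E
python3 look.py 6 .15 .3
```

```text
{'t': 25.875, 'joint_pos': [0.2509, 0.0797, 0.0153, 1.5101, 0.0, 0.1291], 'eef_pos': [0.5003, 0.1973, 0.1723], 'tool_rot': [-3.1411, -0.0037, -3.0199], 'contact_force': [0.2558, -0.5404, -1.3607], 'wrist_torque': [0.042, -0.0411, -0.0086], 'grasp_force': 49.0425, 'grip_width': 0.2337}
handle
8394 [255. 233.] mean [0.4767 0.1958 0.1892] rect [493.4 197.3] [121.8  21.9] 7.3
412 [478. 376.] mean [0.6689 0.4958 0.1518] rect [667.6 499.4] [72.4 30.9] 75.1
  ends [0.43294653 0.18991023] [0.55383537 0.20484453] z ends 0.1906636170815874 0.19044360601418814
  ends [0.67895901 0.53390095] [0.66034168 0.46389332] z ends 0.15241078048905987 0.15239649897047702
stand
733 [215. 150.] mean [0.4575 0.1625 0.0934] rect [457.9 162.2] [16.8 25.5] 5.7
584 [292. 150.] mean [0.4503 0.2203 0.0924] rect [450.4 221.3] [16.7 22. ] 7.0
538 [360. 151.] mean [0.4435 0.2753 0.0922] rect [443.4 277.4] [16.5 25.6] 8.5
561 [421. 154.] mean [0.4363 0.3322 0.0936] rect [436.5 334. ] [16.4 29.3] 7.8
471 [405. 254.] mean [0.5303 0.3442 0.0935] rect [531.4 345.9] [16.9 29.1] 7.9
402 [349. 257.] mean [0.5379 0.2878 0.0922] rect [538.9 289.4] [17.3 24. ] 9.6
```

View pics/w6.png

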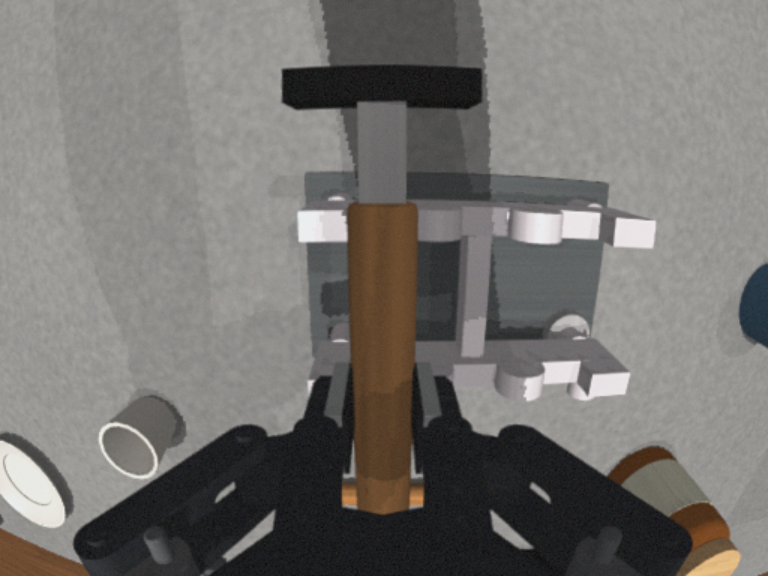

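The scraper is held level and lined up, with its handle at (383,360) and the cradle bars at (330,225) and (320,375). Lowering now.

Request:
send_rows --pt "-0.13 -0.08 1" --pt "0 0 2" --pt "0 0 2" --pt "0 0 1.5" --pt "0 0 1" --pt "0 0 0.7" --pt "0 0 0.4" --pt "0 0 0.3" --pt "0 0 0.2" --pt "0 0 0" --turn '[0, 0, 0, 0, 0, 0, 0, 0, 0, 0]' --grip '[-1, -1, -1, -1, -1, -1, -1, -1, -1, -1]'

```text
t: 27.28
eef_pos: [0.5029, 0.1969, 0.0835]
tool_rot: [3.142, 0.0, -3.018]
contact_force: [-0.8, -0.4, -0.9]
grip_width: 0.231
grasp_force: 49.0
```

Request:
send_rows --pt "0 0 0.1" --pt "0 0 0.1" --pt "0 0 0.1" --pt "0 0 0" --turn '[0, 0, 0, 0]' --grip '[-1, -1, -1, -1]'

```text
t: 27.78
eef_pos: [0.5027, 0.1969, 0.0803]
tool_rot: [-3.142, -0.0, -3.018]
contact_force: [-0.6, 0.4, -2.7]
grip_width: 0.237
grasp_force: 49.0
```

Request:
send_rows --pt "0 0 0.1" --pt "0 0 0.1" --pt "0 0 0.05" --pt "0 0 0" --turn '[0, 0, 0, 0]' --grip '[-1, -1, -1, -1]'

```text
t: 28.28
eef_pos: [0.5027, 0.1969, 0.0779]
tool_rot: [-3.142, -0.0, -3.018]
contact_force: [-0.0, -1.0, -0.3]
grip_width: 0.231
grasp_force: 49.0
```

Request:
send_rows --pt "0 0 0.05" --pt "0 0 0" --pt "0 0 0" --pt "0 0 0" --pt "0 0 0" --pt "0 0 0" --pt "0 0 0" --turn '[0, 0, 0, 0, 0, 0, 0]' --grip '[-1, -0.45, -0.35, -0.2, 0, 0.1, 0.2]'

```text
t: 29.15
eef_pos: [0.5028, 0.1969, 0.0774]
tool_rot: [-3.142, -0.0, -3.018]
contact_force: [-0.0, -0.8, -0.1]
grip_width: 0.603
grasp_force: 0.0
```

Request:
send_rows --pt "0 0 -1" --pt "0 0 -2" --pt "0 0 -4" --pt "0 0 -4" --pt "0 0 -4" --pt "0 0 0" --pt "0 0 0" --turn '[0, 0, 0, 0, 0, 0, 0]' --grip '[0.2, 0.2, 0.2, 0.5, 0.8, 1, 1]'

```text
t: 30.02
eef_pos: [0.5029, 0.1969, 0.2277]
tool_rot: [3.142, 0.001, -3.018]
contact_force: [-1.0, -0.4, -1.7]
grip_width: 0.999
grasp_force: 0.0
```

```bash
python3 look.py 7 .08 .12; python3 tools.py top7 scene7
```

```text
{'t': 30.025, 'joint_pos': [0.2491, 0.0859, 0.1319, 1.6161, -0.0, 0.1259], 'eef_pos': [0.5029, 0.1969, 0.2277], 'tool_rot': [3.1416, 0.0006, -3.0184], 'contact_force': [-0.9751, -0.3642, -1.661], 'wrist_torque': [-0.014, 0.0077, -0.0652], 'grasp_force': 0.0, 'grip_width': 0.999}
handle
2687 [255. 181.] mean [0.4958 0.1975 0.0938] rect [502.3 197.6] [134.1  21.5] 7.6
  ends [0.43569131 0.18964296] [0.56878692 0.20650185] z ends 0.09538201394079067 0.09553554889396648
stand
975 [254.  91.] mean [0.4071 0.1872 0.0917] rect [415.7 187.2] [38.9 56.3] 7.1
507 [225. 138.] mean [0.4577 0.1638 0.0934] rect [457.8 164.1] [15.6 28.2] 6.0
399 [284. 138.] mean [0.4508 0.2197 0.0922] rect [450.9 220.4] [15.9 24. ] 7.7
366 [342. 139.] mean [0.4432 0.276  0.0923] rect [443.5 277.2] [16.3 24.2] 5.6
413 [395. 142.] mean [0.4365 0.3331 0.0937] rect [436.4 333.9] [16.2 29.2] 7.0
366 [384. 228.] mean [0.5308 0.3444 0.0935] rect [531.2 345.8] [16.7 29.2] 8.7
425 [227. 230.] mean [0.5515 0.1756 0.0934] rect [552.5 175.4] [16.6 27.4] 8.3
341 [282. 230.] mean [0.5451 0.2316 0.092 ] rect [545.7 232.2] [17.1 23.2] 8.0
301 [335. 230.] mean [0.5381 0.2884 0.0922] rect [538.7 289.1] [17.2 24.3] 9.1
top7
211 [206. 120.] mean [0.7064 0.1915 0.02  ] rect [707.8 193.2] [ 21.4 121.4] 6.3
scene7
301 [351. 205.] mean [0.7093 0.2299 0.0219] rect [707.2 222.2] [ 35.3 182.5] 6.5
```

View pics/w7.png

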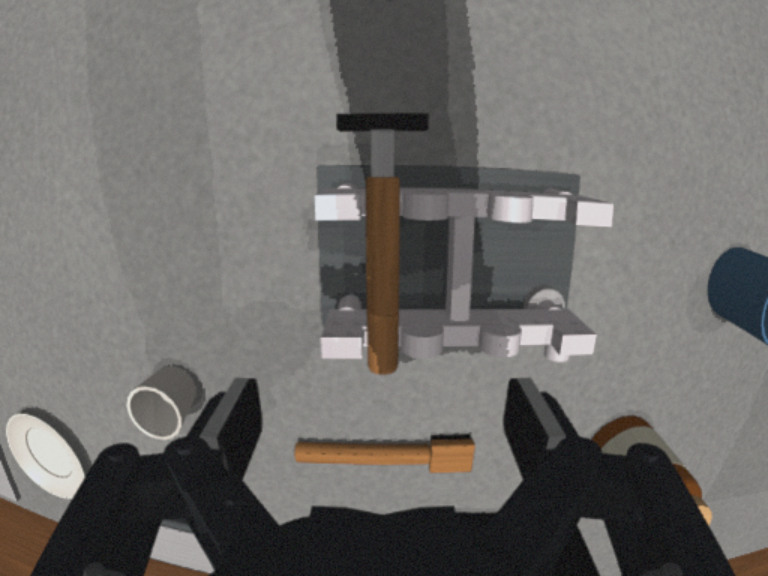

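The scraper is seated, with its handle from (382,178) to (383,372) at (502.3,197.6) and the right height. The brush lies at (297,452) to (475,455). I measure it from this view.

Run:
```python
from h import *
import pickle
s=pickle.load(open("wrist7.pkl","rb")); P=wcloud(s); z=P[...,2]; hs=cv2.cvtColor(s["img"],cv2.COLOR_RGB2HSV)
m=(hs[...,0]>4)&(hs[...,0]<20)&(hs[...,1]>100)&(z>.005)&(z<.045)&(P[...,0]<.8)
for a,c,p,r in comps(P,m,100): print(np.round(cv2.boxPoints(r)))
s=pickle.load(open("scene7.pkl","rb")); P=cloud(s); z=P[...,2]
print("cup");comps(P,(z>.04)&(z<.065)&(abs(P[...,0]-.655)<.06)&(abs(P[...,1])<.06),20)
```

```text
292 [411. 285.] mean [0.6535 0.4694 0.0166] rect [655.8 480.1] [17.7 67.5] 23.6
1822 [262. 302.] mean [0.7002 0.2365 0.0221] rect [704.3 224.9] [ 36.2 177.4] 7.3
[[634. 508.]
 [661. 446.]
 [677. 453.]
 [650. 515.]]
[[675. 311.]
 [698. 135.]
 [733. 139.]
 [711. 315.]]
cup
149 [306. 235.] mean [0.6661 0.0089 0.0519] rect [666.9   2.8] [58.9 59.2] 70.3
```

Request:
send_rows --pt "-3.08 -0.34 0" --pt "-3.08 -0.34 0" --pt "-3.08 -0.34 0" --pt "-3.08 -0.34 0" --pt "-3.07 -0.34 0" --pt "-3.07 -0.34 0" --pt "0 0 3" --pt "0 0 3" --pt "0 0 2" --pt "0 0 0" --turn '[0, 0, 0, 0, 0, 0, 0, 0, 0, 0]' --grip '[1, 1, 1, 1, 1, 1, 1, 1, 1, 1]'

```text
t: 31.42
eef_pos: [0.6861, 0.1989, 0.1427]
tool_rot: [-3.141, -0.008, -3.018]
contact_force: [0.2, -0.2, -0.2]
grip_width: 1.0
grasp_force: 0.0
```

Request:
send_rows --pt "0 0 0" --pt "0 0 0" --pt "0 0 0" --pt "0 0 0" --pt "0 0 0" --pt "0 0 0" --pt "0 0 0" --pt "0 0 0" --pt "0 0 0" --pt "0 0 0" --turn '[0.175, 0.175, 0.175, 0.175, 0.175, 0.175, 0.175, 0.175, 0.172, 0]' --grip '[1, 1, 1, 1, 1, 1, 1, 1, 1, 1]'

```text
t: 32.67
eef_pos: [0.6888, 0.1994, 0.1484]
tool_rot: [3.14, -0.0, 1.695]
contact_force: [-0.1, -0.9, -0.6]
grip_width: 0.997
grasp_force: 0.0
```

```bash
python3 look.py 8 .008 .035
```

```text
{'t': 32.675, 'joint_pos': [0.1884, 0.5706, 0.5785, 1.5774, -0.0, 1.6352], 'eef_pos': [0.6888, 0.1994, 0.1484], 'tool_rot': [3.1403, -0.0001, 1.6948], 'contact_force': [-0.1008, -0.8794, -0.5745], 'wrist_torque': [-0.0104, 0.0099, 0.0037], 'grasp_force': 0.0, 'grip_width': 0.9969}
handle
4648 [276. 147.] mean [0.7037 0.2499 0.0227] rect [705.3 224.7] [ 35.2 178.3] 7.2
372 [500. 365.] mean [ 1.2494 -0.1129  0.0205] rect [1248.8 -110.6] [108.6   7. ] 89.7
  ends [0.71472831 0.1361159 ] [0.69430338 0.31328708] z ends 0.023310712709457743 0.02441444449660891
  ends [ 1.24931397 -0.05629619] [ 1.24958676 -0.16494564] z ends 0.023614701711745283 0.03213754949301585
stand
570 [75. 14.] mean [0.5337 0.3426 0.0934] rect [532.7 343.9] [17.5 25. ] 7.4
79 [ 1. 35.] mean [0.4442 0.3374 0.0898] rect [444.6 335.1] [ 3.4 27.7] 6.7
556 [74. 81.] mean [0.5404 0.2891 0.0919] rect [539.2 289.6] [17.2 23.6] 5.0
539 [ 79. 154.] mean [0.5475 0.2329 0.0919] rect [546.  232.2] [18.1 24.1] 10.3
204 [  4. 161.] mean [0.4561 0.2205 0.0912] rect [453.2 219.9] [24.4 14.7] 86.7
398 [ 13. 219.] mean [0.4605 0.1649 0.093 ] rect [458.  163.9] [18.3 28.3] 7.1
634 [ 90. 223.] mean [0.5545 0.1769 0.0931] rect [553.1 175.3] [18.2 29. ] 8.9
```

View pics/w8.png

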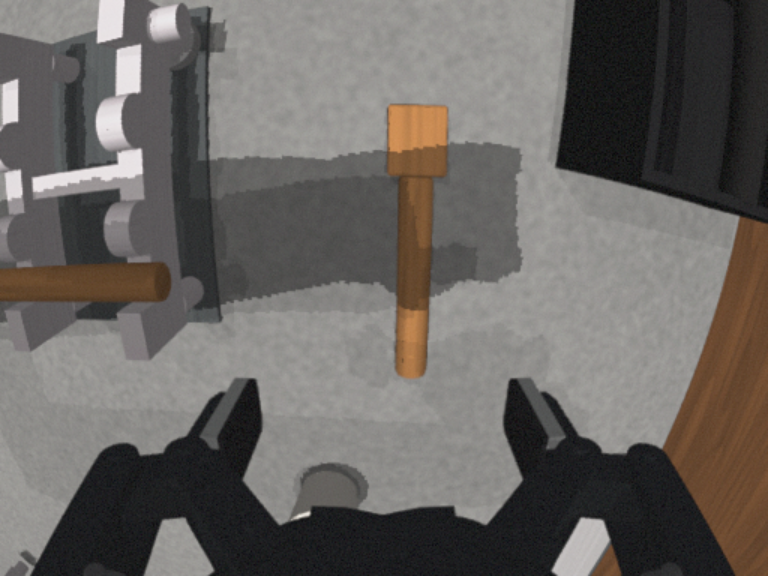

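The brush is at (417,140) to (411,375) in the view, 19 mm outward of the TCP and between the open fingers. The cup is at (330,490), clear. I descend and close, letting the outer finger draw the brush in.

Request:
send_rows --pt "0.05 0.3 3" --pt "0 0 4" --pt "0 0 3" --pt "0 0 2" --pt "0 0 1.2" --pt "0 0 0.8" --pt "0 0 0.5" --pt "0 0 0" --turn '[0, 0, 0, 0, 0, 0, 0, 0]' --grip '[1, 1, 1, 1, 1, 1, 1, 1]' --force 50

```text
t: 33.83
eef_pos: [0.6917, 0.2003, 0.0029]
tool_rot: [3.141, -0.0, 1.693]
contact_force: [-0.3, 0.2, -0.2]
grip_width: 1.004
grasp_force: 0.0
```

Request:
send_rows --pt "0 0 0" --pt "0 0 0" --pt "0 0 0" --pt "0 0 0" --pt "0 0 0" --pt "0 0 0" --pt "0 0 0" --pt "0 0 0" --pt "0 0 0" --pt "0 0 0" --turn '[0, 0, 0, 0, 0, 0, 0, 0, 0, 0]' --grip '[0.7, 0.45, 0.25, 0.1, -0.1, -0.3, -1, -1, -1, -1]' --force 50

```text
t: 35.08
eef_pos: [0.6918, 0.2004, 0.0031]
tool_rot: [3.141, -0.0, 1.693]
contact_force: [-0.6, -0.4, 4.6]
grip_width: 0.231
grasp_force: 54.3
```

Request:
send_rows --pt "0 0 -1" --pt "0 0 -3" --pt "0 0 -4" --pt "0 -1 -5" --pt "0 -1.7 -4" --pt "2 -2.6 0" --pt "2.9 -3.4 0" --pt "2.9 -3.4 0" --pt "2.9 -3.4 0" --pt "2.9 -3.42 0" --turn '[0, 0, 0, 0, 0, 0, 0, 0, 0, 0]' --grip '[-1, -1, -1, -1, -1, -1, -1, -1, -1, -1]'

```text
t: 36.33
eef_pos: [0.4849, 0.3123, 0.1715]
tool_rot: [-3.139, 0.001, 1.693]
contact_force: [0.7, 0.6, -0.5]
grip_width: 0.237
grasp_force: 54.0
```

Request:
send_rows --pt "0 0 0" --pt "0 0 0" --pt "0 0 0" --pt "0 0 0" --pt "0 0 0" --pt "0 0 0" --pt "0 0 0" --pt "0 0 0" --pt "0 0 0" --pt "0 0 0" --turn '[-0.1, -0.17, -0.175, -0.175, -0.175, -0.175, -0.175, -0.175, -0.175, -0.078]' --grip '[-1, -1, -1, -1, -1, -1, -1, -1, -1, -1]'

```text
t: 37.58
eef_pos: [0.4862, 0.3117, 0.1715]
tool_rot: [-3.141, -0.003, -3.014]
contact_force: [-0.2, -1.1, -1.6]
grip_width: 0.231
grasp_force: 54.0
```

Request:
send_rows --pt "0 0 0" --pt "0 0 0" --turn '[0, 0]' --grip '[-1, -1]'

```text
t: 37.83
eef_pos: [0.4867, 0.312, 0.172]
tool_rot: [-3.141, -0.001, -3.018]
contact_force: [0.4, 0.2, -0.8]
grip_width: 0.236
grasp_force: 54.0
```

```bash
python3 look.py 9 .15 .24
```

```text
{'t': 37.825, 'joint_pos': [0.4541, 0.1822, 0.1274, 1.5173, -0.0001, 0.3309], 'eef_pos': [0.4867, 0.312, 0.172], 'tool_rot': [-3.1411, -0.0012, -3.0184], 'contact_force': [0.3697, 0.1817, -0.817], 'wrist_torque': [0.0083, -0.0014, 0.0227], 'grasp_force': 53.9547, 'grip_width': 0.236}
handle
17002 [252. 159.] mean [0.4195 0.3063 0.1916] rect [456.1 308.3] [161.5  35.6] 8.0
  ends [0.37605436 0.2969435 ] [0.53597412 0.32026102] z ends 0.1929013922627472 0.19242857692899018
stand
1354 [111.  98.] mean [0.4047 0.1882 0.0944] rect [415.8 187. ] [40.1 57.6] 7.1
579 [215. 149.] mean [0.4434 0.2774 0.0924] rect [443.8 276.4] [16.8 21.4] 6.9
723 [292. 149.] mean [0.436  0.3355 0.0935] rect [436.4 335.6] [16.6 25.5] 7.6
534 [147. 151.] mean [0.45   0.2224 0.092 ] rect [450.7 220.9] [16.7 24.1] 7.1
573 [ 86. 154.] mean [0.4572 0.1656 0.0932] rect [457.6 163.9] [16.7 29.3] 6.8
459 [103. 254.] mean [0.5512 0.1771 0.0932] rect [552.3 175.8] [17.  29.5] 6.1
391 [159. 257.] mean [0.5446 0.234  0.092 ] rect [545.7 232.4] [17.  22.9] 5.6
```

View pics/w9.png

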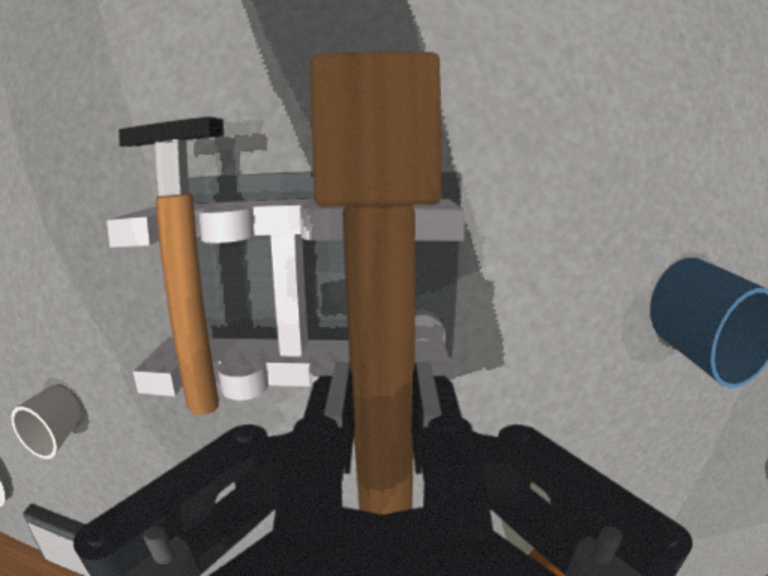

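The brush is held over the +58 cradle, with its head at (376,130) and its handle down to (385,505), turned about 1° too far. The scraper rests in its cradle at (185,300). I correct the angle and lower.

Request:
send_rows --pt "-0.05 -0.06 1" --pt "0 0 2" --pt "0 0 2" --pt "0 0 1.5" --pt "0 0 1" --pt "0 0 0.7" --pt "0 0 0.4" --pt "0 0 0.3" --pt "0 0 0.2" --pt "0 0 0" --turn '[0.017, 0, 0, 0, 0, 0, 0, 0, 0, 0]' --grip '[-1, -1, -1, -1, -1, -1, -1, -1, -1, -1]'

```text
t: 39.22
eef_pos: [0.4877, 0.3117, 0.0816]
tool_rot: [3.142, 0.0, -3.034]
contact_force: [0.5, -0.0, -1.4]
grip_width: 0.234
grasp_force: 54.0
```

Request:
send_rows --pt "0 0 0.1" --pt "0 0 0.1" --pt "0 0 0.1" --pt "0 0 0.1" --pt "0 0 0" --turn '[0, 0, 0, 0, 0]' --grip '[-1, -1, -1, -1, -1]'

```text
t: 39.85
eef_pos: [0.4875, 0.3116, 0.0772]
tool_rot: [-3.141, -0.0, -3.034]
contact_force: [0.5, 0.2, -1.3]
grip_width: 0.238
grasp_force: 54.0
```

Request:
send_rows --pt "0 0 0.1" --pt "0 0 0.05" --pt "0 0 0.05" --pt "0 0 0" --turn '[0, 0, 0, 0]' --grip '[-1, -1, -1, -1]'

```text
t: 40.35
eef_pos: [0.4876, 0.3116, 0.0754]
tool_rot: [-3.142, -0.0, -3.034]
contact_force: [-0.1, -0.8, -1.5]
grip_width: 0.237
grasp_force: 54.0
```

Request:
send_rows --pt "0 0 0.05" --pt "0 0 0.05" --pt "0 0 0" --turn '[0, 0, 0]' --grip '[-1, -1, -1]'

```text
t: 40.72
eef_pos: [0.4877, 0.3117, 0.0749]
tool_rot: [3.142, 0.0, -3.034]
contact_force: [-1.4, -0.3, 2.5]
grip_width: 0.231
grasp_force: 54.2
```

Contact made, so I release and rise.

Request:
send_rows --pt "0 0 0" --pt "0 0 0" --pt "0 0 0" --pt "0 0 0" --pt "0 0 0" --pt "0 0 0" --turn '[0, 0, 0, 0, 0, 0]' --grip '[-0.45, -0.35, -0.2, 0, 0.1, 0.2]'

```text
t: 41.48
eef_pos: [0.4876, 0.3117, 0.0744]
tool_rot: [3.142, -0.0, -3.034]
contact_force: [-1.4, 1.1, 0.0]
grip_width: 0.598
grasp_force: 0.0
```

Request:
send_rows --pt "0 0 -1" --pt "0 0 -2" --pt "0 0 -4" --pt "0 0 -4" --pt "0 0 -4" --pt "0 0 0" --pt "0 0 0" --turn '[0, 0, 0, 0, 0, 0, 0]' --grip '[0.2, 0.2, 0.2, 0.5, 0.8, 1, 1]'

```text
t: 42.35
eef_pos: [0.4878, 0.3117, 0.2247]
tool_rot: [3.141, 0.001, -3.034]
contact_force: [0.1, -0.7, 0.3]
grip_width: 1.001
grasp_force: 0.0
```

```bash
python3 look.py 10 .075 .12
```

```text
{'t': 42.35, 'joint_pos': [0.4528, 0.188, 0.2388, 1.6209, -0.0, 0.3456], 'eef_pos': [0.4878, 0.3117, 0.2247], 'tool_rot': [3.1414, 0.0006, -3.0344], 'contact_force': [0.11, -0.7105, 0.3021], 'wrist_torque': [0.0043, 0.0009, -0.027], 'grasp_force': 0.0, 'grip_width': 1.0014}
handle
4549 [254. 147.] mean [0.4403 0.3091 0.0947] rect [465.4 310.7] [177.9  35.4] 8.2
2430 [144. 186.] mean [0.4961 0.2008 0.0933] rect [502.7 196.5] [134.8  26.2] 6.9
  ends [0.37719029 0.29829145] [0.55367543 0.32175377] z ends 0.0963294843892349 0.09562225614213812
  ends [0.43533144 0.19271013] [0.56902575 0.20945089] z ends 0.09510597954529348 0.09525352474880913
stand
985 [134.  98.] mean [0.4051 0.1882 0.0943] rect [415.5 187.5] [40.3 56.8] 7.6
415 [223. 140.] mean [0.4435 0.2786 0.0922] rect [443.7 277.9] [16.  24.6] 6.7
513 [283. 139.] mean [0.4366 0.3341 0.0935] rect [436.4 334.4] [16.1 27.5] 6.2
360 [165. 142.] mean [0.4503 0.2222 0.0921] rect [450.6 220.6] [16.2 23.7] 6.8
416 [112. 146.] mean [0.4575 0.1654 0.0932] rect [457.6 164. ] [16.3 29.8] 6.6
356 [125. 232.] mean [0.5512 0.1765 0.0932] rect [552.3 176. ] [17.1 29.1] 6.0
305 [174. 232.] mean [0.5448 0.2336 0.092 ] rect [545.8 232.6] [17.1 23.5] 7.2
332 [227. 233.] mean [0.5378 0.29   0.0921] rect [538.6 289.7] [17.1 22.7] 7.7
463 [283. 232.] mean [0.5308 0.3462 0.0934] rect [531.7 346.4] [17.  28.2] 7.1
```

View pics/w10.png

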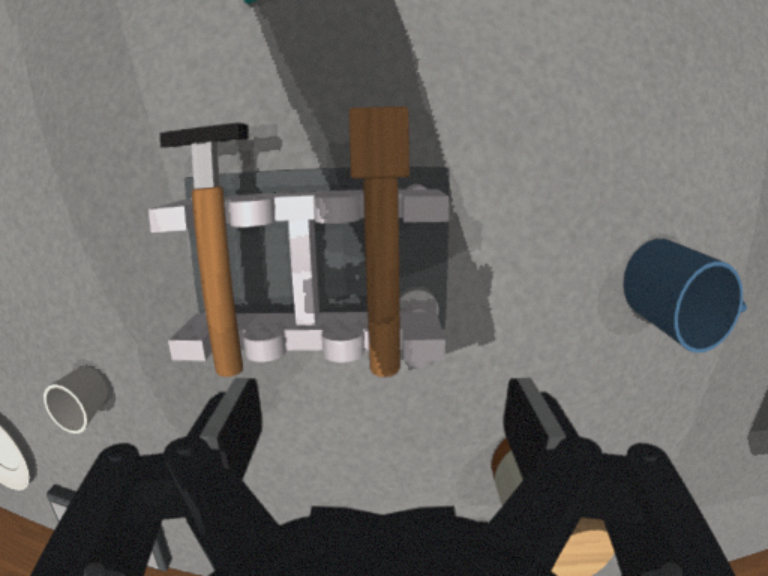

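The brush (380,270) and scraper (218,280) both lie in their cradles, and the stand has not moved. Next is the final press on post_a, shifted 3.5 mm away from the brush.

Request:
send_rows --pt "-2.3 1.6 0" --pt "-2.37 1.65 0" --pt "0 0 2" --pt "0 0 4" --pt "0 0 3.5" --pt "0 0 2" --pt "0 0 0.8" --pt "0 0 0.4" --pt "0 0 0.2" --pt "0 0 0" --turn '[0, 0, 0, 0, 0, 0, 0, 0, 0, 0]' --grip '[-1, -1, -1, -1, -1, -1, -1, -1, -1, -1]'

```text
t: 43.75
eef_pos: [0.5311, 0.3493, 0.0964]
tool_rot: [3.141, 0.002, -3.034]
contact_force: [-0.0, -1.1, 1.5]
grip_width: 0.001
grasp_force: 0.0
```

Request:
send_rows --pt "0 0 0.1" --pt "0 0 0.1" --pt "0 0 0" --pt "0 0 0" --turn '[0, 0, 0, 0]' --grip '[-1, -1, -1, -1]'

```text
t: 44.25
eef_pos: [0.5306, 0.349, 0.0934]
tool_rot: [3.142, -0.0, -3.034]
contact_force: [0.0, 0.1, -0.6]
grip_width: 0.001
grasp_force: 0.0
```

Request:
send_rows --pt "0 0 0.1" --pt "0 0 0.1" --pt "0 0 0.05" --pt "0 0 0" --pt "0 0 0" --pt "0 0 0" --turn '[0, 0, 0, 0, 0, 0]' --grip '[-1, -1, -1, -1, -1, -1]'

```text
t: 45.0
eef_pos: [0.5307, 0.349, 0.0921]
tool_rot: [3.141, 0.001, -3.034]
contact_force: [-1.9, -0.9, 4.6]
grip_width: 0.005
grasp_force: 2.7
```

Request:
send_rows --pt "0 0 0.05" --pt "0 0 0" --pt "0 0 0" --pt "0 0 0" --turn '[0, 0, 0, 0]' --grip '[-1, -1, -1, -1]'

```text
t: 45.5
eef_pos: [0.5306, 0.349, 0.0921]
tool_rot: [3.141, 0.001, -3.034]
contact_force: [-2.1, -1.3, 7.2]
grip_width: 0.002
grasp_force: 3.4
```

Request:
send_rows --pt "0 0 -1" --pt "0 0 -3" --pt "0 0 -4" --pt "0 0 -4" --pt "0 0 -2" --pt "0 0 0" --pt "0 0 0" --turn '[0, 0, 0, 0, 0, 0, 0]' --grip '[-1, -1, -1, -1, -1, -1, -1]'

```text
t: 46.38
eef_pos: [0.5303, 0.3488, 0.229]
tool_rot: [-3.141, -0.002, -3.034]
contact_force: [0.1, 0.9, -0.3]
grip_width: 0.003
grasp_force: 0.0
```

```bash
python3 look.py 11 .075 .12
```

```text
{'t': 46.375, 'joint_pos': [0.4762, 0.3477, 0.4397, 1.6646, -0.0, 0.369], 'eef_pos': [0.5303, 0.3488, 0.229], 'tool_rot': [-3.1409, -0.0017, -3.0343], 'contact_force': [0.053, 0.8664, -0.2898], 'wrist_torque': [0.0189, -0.0258, 0.0068], 'grasp_force': 0.0, 'grip_width': 0.0031}
handle
4588 [220. 104.] mean [0.4465 0.3105 0.0945] rect [466. 309.] [178.5  35.6] 6.4
2422 [115. 145.] mean [0.4992 0.2017 0.0932] rect [503. 197.] [134.4  25.9] 7.4
312 [369. 300.] mean [0.6465 0.4976 0.1072] rect [649.4 501.4] [49.3  8.9] 80.6
  ends [0.37720535 0.29887422] [0.5541766  0.32289674] z ends 0.09638275297467283 0.09545291594534175
  ends [0.43567601 0.19341528] [0.56915074 0.21017136] z ends 0.09512170829411015 0.09517830370229813
  ends [0.64439491 0.477088  ] [0.65083287 0.52594608] z ends 0.11618822374434397 0.11792828408028744
stand
866 [107.  57.] mean [0.4053 0.1883 0.0939] rect [415.6 187.5] [40.1 56.7] 6.9
511 [249.  90.] mean [0.4368 0.3341 0.0935] rect [437.  334.4] [15.2 27.8] 5.9
383 [189.  92.] mean [0.4437 0.2787 0.0921] rect [443.8 277.9] [16.5 24. ] 9.3
330 [134.  97.] mean [0.4504 0.2225 0.092 ] rect [450.9 221. ] [16.5 23.2] 5.7
373 [ 85. 104.] mean [0.4578 0.1654 0.0932] rect [457.8 163.9] [16.5 29.7] 6.6
347 [195. 189.] mean [0.538  0.2911 0.0921] rect [538.5 290.1] [16.9 24.7] 5.6
474 [251. 188.] mean [0.5309 0.3457 0.0934] rect [531.4 345.7] [16.3 26.7] 6.4
299 [142. 190.] mean [0.545  0.2342 0.0919] rect [545.8 232.6] [16.4 24.1] 6.9
350 [ 95. 192.] mean [0.5522 0.1773 0.0931] rect [553.  175.5] [16.3 29.6] 8.1
```

```bash
python3 -c "
from plant import workorder; print(workorder.close_job())"
```

```text
the job is handed in; nothing more can be done
None
```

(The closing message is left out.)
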